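Clamp a split bearing block in its gauging fixture with the latch clamp

TASK

The two halves of a split bearing block lie a few millimetres apart between the jaws of the gauging fixture. Swing the latch clamp's steel loop, which is thrown back against its black lever, over the keeper hook on the sliding jaw and let its cross bar down behind the hook, under the lip; then throw the lever back and down, past its dead point, until it lies fully home, stays down by itself and the loop holds the halves tight together for gauging. Let go, and leave the hardness tester, the oil bottle and the tape measure where they stand.

Things in the scene. Friction and masses are not known exactly. Their poses are not given: they have to be found in the camera images.
- fixture: Gauging fixture, fixed to the worktop: steel bed 220 x 100 x 12 mm. Origin: centre of its underside, z up; x runs along it, from the fixed jaw with the lever (-x) to the sliding jaw with the keeper (+x). In this frame: rails at y +-25 mm up to z 19 mm; fixed jaw 40 mm wide, x -82 to -30, up to z 44, pivot cheeks up to z 69; end stop 60 mm wide, x 98 to 110, up to z 30. The mechanism moves in the plane y = 0
- pivot (a point): Lever's pivot, at x -45, y 0, z 58 mm of the fixture's frame; the lever turns about the fixture's y axis here
- grip (a point): Point on the axis of the lever's round black plastic handle, 105 mm from the pivot. The handle is 18 to 22 mm thick and runs from 54 to 144 mm from the pivot
- lever (a joint): Lever angle q, rad: 0 fully home, handle level towards the fixture's -x; 1.57 handle straight up; stop at 2.1, leaning towards the keeper. Handle direction in the fixture's frame: (-cos q, 0, sin q). Stiff (1 N), stays where it is left. With the loop hooked it draws the jaw in from about 1.2, is hardest (3 to 5 N at the handle) near 0.6; dead point near 0.24, below it the loop's pull holds it down at 0
- loop (a joint): Angle of the loop to the lever, rad, stop at 2.9: the loop rises from its pivot towards +x by (loop - lever) above level, so at the start it leans back to -x against its stop. Swings freely and falls by its weight. Its pivot is on the lever, 30 mm from the lever's pivot, in the fixture's direction (-cos(q - 0.174), 0, sin(q - 0.174)), q = lever. Passing the lip takes q of about 1.5 or more
- loop_bar (a point): Middle of the cross bar that ends the loop. The loop is a U of 7 mm round steel rod, 57 mm wide outside, its side rods at +-25 mm on the fixture's y; bar 127.5 mm from the loop's pivot, corners bevelled over the last 8 mm. Drawing the bar out along +x opens the lever with it (about 3 to 5 N). Springs at the pivot let the loop stretch up to 10 mm, 12 N a mm; clamped, it stretches 4 to 5 mm
- keeper (a point): Where the bar's middle lies once hooked: on the jaw's flat top (3.5 mm below this point), against the outer (+x) side of the keeper's upright. Keeper: steel hook 26 mm wide on y, upright 8 mm thick, its outer face 3.5 mm to -x of this point; it moves with the sliding jaw, which is 39 mm wide and goes on 26.5 mm to +x of this point. Axes as the fixture's
- lip (a point): Outer (+x) top edge of the keeper's lip, which overhangs the upright by 7 mm; this point is 3.5 mm to +x and 16.5 mm above point keeper, the lip's underside 10.5 mm above it. The bar (7 mm thick) must come down wholly on the +x side of this edge, so with its middle 8 to 18 mm to +x of point keeper, and then lies below the lip
- jaw (a joint): Travel of the sliding jaw in m towards the fixed jaw (-x), 0 fully open; about 0.006 when it holds the halves together. It slides with about 1.5 N of friction
- half_a: Half of the bearing block at the fixed jaw: aluminium, 36 x 40 x 32 mm, loose on the bed between the rails. Origin at the centre of its underside
- half_b: The other half, the same size, at the sliding jaw; the gap between the halves is 2 to 4 mm at the start. Origin at the centre of its underside
- hardness_tester: Bystander: round black digital tester on a yellow foot, 56 x 87 x 141 mm. Origin at the centre of its underside
- oil_bottle: Bystander: small amber bottle with a black cap, 32 mm across, 77 mm high. Origin at the centre of its underside
- tape_measure: Bystander: yellow tape measure, 34 x 85 x 63 mm. Origin at the centre of its underside
Not all that is in view belongs to the job. What is shaped like the half_a but orange is not meant. Leave any orange or pink look-alike of the half_b alone.

How it is judged:
By the outcome, as a careful person would: the job done as asked, in the order asked, and still so for the second after the job is handed in, with the robot touching nothing.
It also fails if it takes over 58 s, if anything falls off the work surface, if the arm or the gripper's body presses on something with over 40 N, if the wrist force passes 120 N, or if a joint passes its speed limit or range.

ROBOT

A 6-joint arm with a two-finger parallel gripper is mounted at the origin on the work surface; the furniture and walls round the work are solid. World frame = base frame: x ahead of the robot, y to its left, z up, the work surface at z = 0. Lengths are in m, angles in rad, forces in N, time in s.
With the tool pointing down it reaches from about 0.375 to 0.975 m from the base axis. Payload 3.8 kg.
Tool frame: the origin (TCP) lies at the very end of the fingers, on their centre line; the grasp point (between the pads) lies 19 mm behind it; z points along the fingers, x is the direction in which the jaws open and shut, and the axes are right-handed (so a half turn about z gives the same grasp; the last joint's range is limited). The gripper opens to 88 mm and grips with 3 to 60 N. Pads are 18 mm wide; open, the fingers measure 123 mm over their backs; the gripper's body (75 mm by 187 mm) begins 45 mm behind the grasp point.
Start: joints at [1.227, 0.264, 1.604, -0, 1.274, -0.037], TCP at [0.204, 0.643, 0.204] pointing down, gripper open.
Joint ranges: [-2.63, 2.63], [-0.94, 2.18], [0.31, 2.57], [-1.31, 4.45], [0, 2.66], [-2.55, 2.55]. Speed limits (rad/s): [2.57, 2.57, 3.14, 3.14, 3.14, 3.14].

INTERFACE

Orientations are given as [roll, pitch, yaw] about the fixed x, y, z axes, in that order (R = Rz(yaw) Ry(pitch) Rx(roll)).
In Python, from workcell import r gives the robot as it stands. The module is installed in compiled form; this text tells all that it offers.
- The arm moves only by the tool servo_tool, never from a script. Its argument "steps" is a list of rows, each an object of numbers: "tx", "ty", "tz": the shift along the tool's x, y, z as a fraction of full scale; "rx", "ry", "rz": the turn, a rotation vector about the tool's x, y, z as a fraction of full scale. In form: [{"tx": .., "ty": .., "tz": .., "rx": .., "ry": .., "rz": ..}, ...]. A call has 1 to 20 rows; each row is the pose to reach, as a shift and turn from the pose commanded when the call began, along the tool's axes at that moment; what a row does not reach only later rows make up. Full scale, the value 1, is 0.1 m for a shift and 90 degrees for a turn. A row lasts 1/10 s, in which the tool goes at most 50 mm and 8.59 degrees, less where a joint would pass 70% of its speed; a pose out of reach is approached as far as the arm can. A call with a number of a shift or a turn outside -1 to 1 is refused whole. A call with a gripper value outside its range is refused whole. "claw" is the opening, from 0 (shut) to 1 (fully open), set as the call begins (left out, the last holds). The fingers move at their own pace and stop on an object; "squeeze" is the grip in N (left out, the last holds). Time passes only in rows, so rows that repeat a pose let the fingers close. It gives the time, the measured TCP pose, the force and the opening at its end, in the units of the state.
- r.observe(): the state, without advancing time (a new reading comes with each control period).
- r.grab_frame(name): name is "scene" or "top" or "wrist"; returns the picture (400x640x3 uint8, red, green, blue); there is no depth.
- r.calibration(name): a dict with "vertical_fov" (degrees; the focal length in pixels is half the picture's height over the tangent of half this angle, whatever the lens; pixels are square), "cx", "cy" (the principal point, pixels), "position" and "orientation" of the camera in the world; the wrist camera has in their place "mount" (4x4, takes a point from camera to tool coordinates, whose origin is the TCP and whose axes are the tool frame's). Camera axes: x right, y down, z forward; pixel columns grow to the right and rows downward; lengths in m; the calibration is good to about 2 mm. A picture is of the moment at which its call begins: read the wrist's pose just before it. calibration takes no time and is no camera call.
- r.finish_job(): hands the job in, once; it reports no verdict.
The state is a dict: "time_s": time; "qpos": joint angles; "joint_velocities": joint speeds; "joint_efforts": joint torques, N m; "ee_pos": TCP position; "eef_rot": TCP orientation; "contact_force": force on the tool from outside, world axes, zero at the start; "wrist_torque": the same for the moment, N m; "finger_gap": finger opening in m.
Only numpy, scipy, OpenCV 4.12 (cv2) and the standard library are available. Lean on these libraries where they do the work, as an engineer would, in place of code of your own. Each camera call takes 0.05 s, during which the arm holds its last target.

## Working session

There is one attempt and no reset: what is moved stays moved. The work goes in short steps, Python scripts to look and compute and a tool call to move; the robot and the scene stay as the last step left them, time stands still between calls to the robot, and variables do not carry over. Pictures are saved under pics/ and viewed, and the job is handed in when it is done.

Besides the shell and the picture viewer there is one more tool, called after ">>>" in YAML: its name, and indented under it one key for each argument. servo_tool: Moves the arm, as the interface text tells. Shift numbers are shares of 0.1 m and turn numbers shares of 90 degrees, none past 1 either way. Its arguments: {"type":"object","properties":{"steps":{"type":"array","items":{"type":"object","properties":{"tx":{"type":"number"},"ty":{"type":"number"},"tz":{"type":"number"},"rx":{"type":"number"},"ry":{"type":"number"},"rz":{"type":"number"}}}},"claw":{"type":"number"},"squeeze":{"type":"number"}},"required":["steps"]}

```bash
mkdir -p pics; ls
python3 - <<'E'
from workcell import r
import cv2
s=r.observe(); print(s)
for n in ("scene","top","wrist"):
    im=r.grab_frame(n); cv2.imwrite(f"pics/{n}0.png",im[:,:,::-1]); print(n,r.calibration(n))
E
```

```text
pics
{'time_s': 0.0, 'qpos': array([ 1.22712515e+00,  2.64759999e-01,  1.60532587e+00, -2.22436358e-05,
        1.27367924e+00, -3.68696891e-02]), 'joint_velocities': array([-0.0001025 ,  0.00010027,  0.00049631, -0.00184591, -0.00253537,
       -0.00104375]), 'joint_efforts': array([-1.37514780e-03, -5.02089036e+01, -3.56882143e+01,  7.27043767e-02,
        2.91591603e-02, -1.69556624e-04]), 'ee_pos': array([0.20359184, 0.64276986, 0.20310945]), 'eef_rot': array([-3.14153381e+00,  2.17176181e-03,  1.26400144e+00]), 'contact_force': array([ 0.52264202,  0.35944171, -0.09153071]), 'wrist_torque': array([-0.05468168, -0.02648916, -0.02637329]), 'finger_gap': 0.0879487744032189}
scene {'vertical_fov': 53.13131676916588, 'cx': 319.6677086671724, 'cy': 202.69473846284785, 'position': array([-0.13194642, -0.40408443,  0.64505243]), 'orientation': array([-2.26888376,  0.00360799, -1.10443411])}
top {'vertical_fov': 53.497368233981206, 'cx': 322.06289944195663, 'cy': 204.0062731395122, 'position': array([ 0.33392838, -0.10998262,  1.20014979]), 'orientation': array([-3.01050052,  0.02143887, -1.55435415])}
wrist {'vertical_fov': 65.66010303410734, 'cx': 321.8496757569875, 'cy': 202.60405947364944, 'mount': array([[ 9.99999402e-01, -1.49987341e-04,  1.08336323e-03,
         1.02173379e-04],
       [-1.46884917e-04,  9.63160279e-01,  2.68927974e-01,
        -6.97579646e-02],
       [-1.08378822e-03, -2.68927972e-01,  9.63159681e-01,
        -1.79435079e-01],
       [ 0.00000000e+00,  0.00000000e+00,  0.00000000e+00,
         1.00000000e+00]])}
```

View pics/scene0.png

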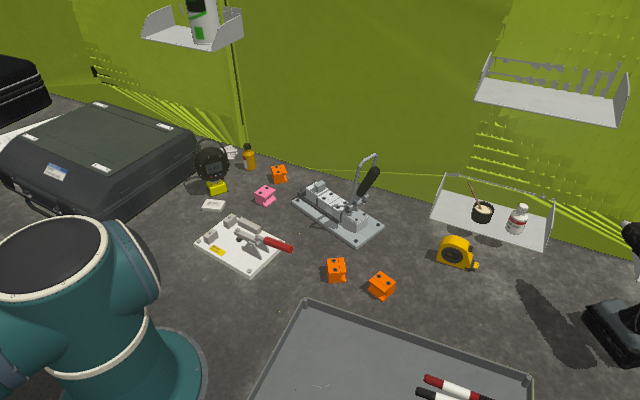

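View pics/top0.png

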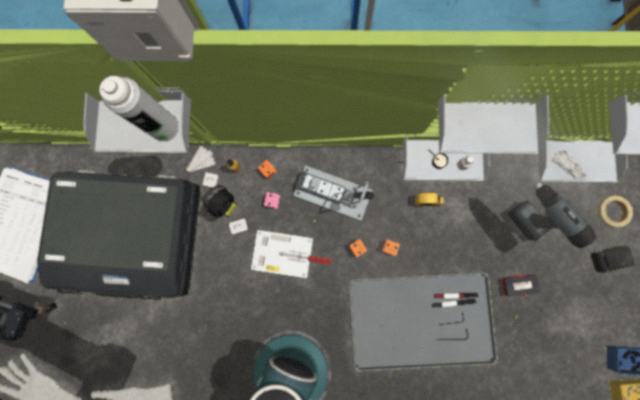

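View pics/wrist0.png

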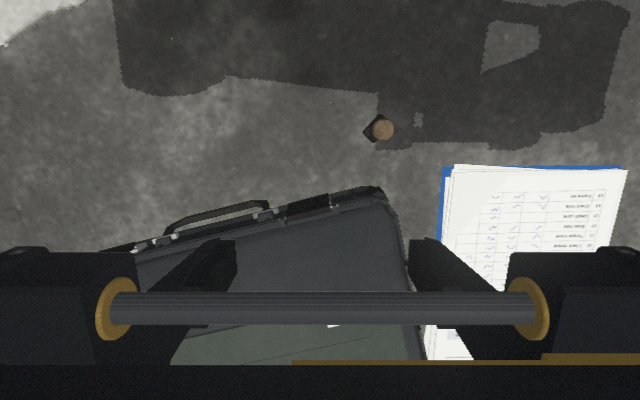

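The fixture stands near (333,192) in the top view, with its lever end to the right (world -y). The loop is thrown back against the black lever, which is past upright. I'll enlarge it for corner measurements.

```bash
cat > h.py <<'E'
import numpy as np, cv2
from workcell import r
from scipy.spatial.transform import Rotation as R
def cam(n,obs=None):
    c=r.calibration(n); f=200/np.tan(np.radians(c['vertical_fov']/2))
    if 'mount' in c:
        T=np.eye(4);T[:3,:3]=R.from_euler('xyz',obs['eef_rot']).as_matrix();T[:3,3]=obs['ee_pos']
        M=T@c['mount']; return f,c['cx'],c['cy'],M[:3,:3],M[:3,3]
    return f,c['cx'],c['cy'],R.from_euler('xyz',c['orientation']).as_matrix(),np.array(c['position'])
def ray(C,u,v):
    f,cx,cy,Rm,p=C; d=Rm@np.array([(u-cx)/f,(v-cy)/f,1]); return p,d/np.linalg.norm(d)
def onz(C,u,v,z):
    p,d=ray(C,u,v); return p+d*(z-p[2])/d[2]
def proj(C,P):
    f,cx,cy,Rm,p=C; q=Rm.T@(np.asarray(P)-p); return np.array([cx+f*q[0]/q[2],cy+f*q[1]/q[2]])
def tri(rs):
    A=0;b=0
    for p,d in rs:
        M=np.eye(3)-np.outer(d,d);A=A+M;b=b+M@p
    X=np.linalg.solve(A,b); return X,[np.linalg.norm((np.eye(3)-np.outer(d,d))@(X-p)) for p,d in rs]
E
python3 - <<'E'
import cv2
a=cv2.imread('pics/scene0.png')[140:260,280:400]; cv2.imwrite('pics/s0z.png',cv2.resize(a,None,fx=5,fy=5,interpolation=cv2.INTER_CUBIC))
a=cv2.imread('pics/top0.png')[150:230,280:390]; cv2.imwrite('pics/t0z.png',cv2.resize(a,None,fx=7,fy=7,interpolation=cv2.INTER_CUBIC))
E
```

```text
(no output)
```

View pics/s0z.png

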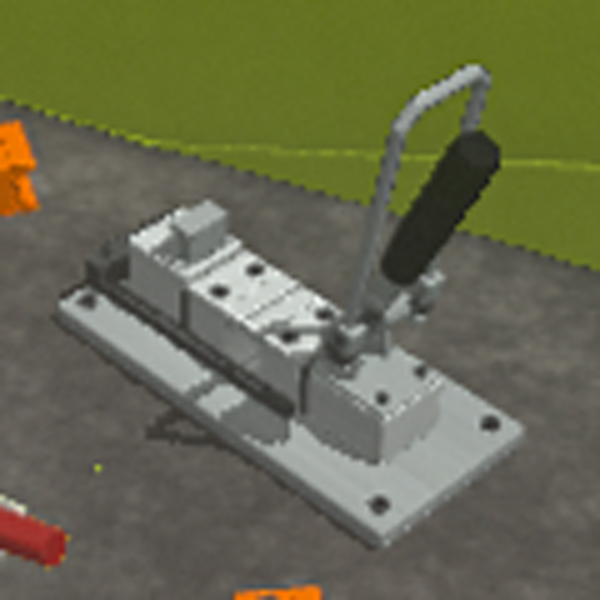

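View pics/t0z.png

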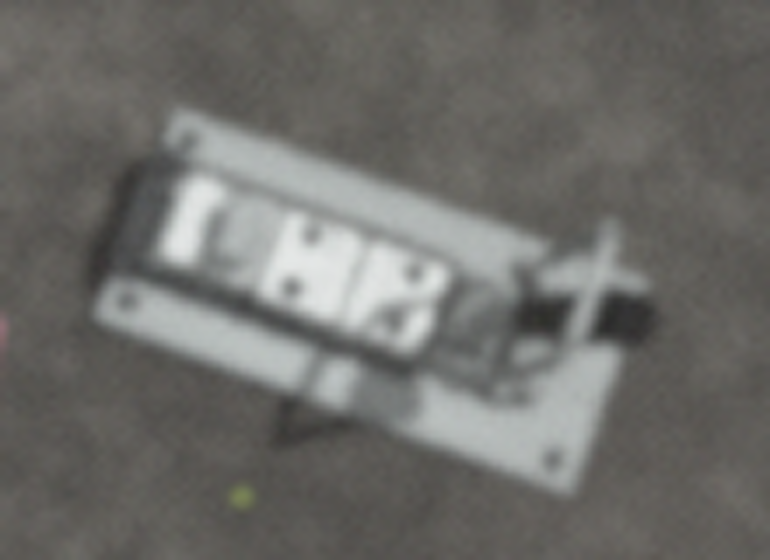

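The scene view shows the bed's corners at (291.6,201), (355,248) and (384.4,226.4). In the top view they are at (305.3,165.3), (293.6,195) and (362.1,220.4). The bar is up, and the lever is at about q=0.9–1.

Run:
```python
from h import *
S=cam('scene');T=cam('top')
for n,C,pts in (('s',S,[(291.6,201.5),(355,248),(384.4,226.4)]),('t',T,[(293.6,195),(362.1,220.4),(305.3,165.3)])):
    print(n,[onz(C,u,v,.012).round(4) for u,v in pts])
# handle: scene end / base ; top end/base (zoom px)
s=lambda x,y:(280+x/5,140+y/5); t=lambda x,y:(280+x/7,150+y/7)
for nm,a,b in (('handle end',s(480,150),t(640,316)),('bar mid',s(442,95),t(592,290)),('barA',s(400,130),t(575,355)),('barB',s(482,75),t(610,225)),('handle base',s(402,270),t(530,318))):
    print(nm,tri([ray(S,*a),ray(T,*b)]))
```

```text
s [array([0.5141, 0.0014, 0.012 ]), array([ 0.4386, -0.2001,  0.012 ]), array([ 0.5316, -0.234 ,  0.012 ])]
t [array([0.5166, 0.0049, 0.012 ]), array([ 0.4422, -0.2028,  0.012 ]), array([ 0.609 , -0.0286,  0.012 ])]
handle end (array([ 0.49153024, -0.21249114,  0.18896715]), [np.float64(0.0002230308125947295), np.float64(0.00022303081259459611)])
bar mid (array([ 0.49811902, -0.19312104,  0.2051432 ]), [np.float64(0.0006503009430344316), np.float64(0.0006503009430344275)])
barA (array([ 0.47436204, -0.18643298,  0.2012745 ]), [np.float64(0.0016740220273355714), np.float64(0.0016740220273355822)])
barB (array([ 0.52291891, -0.20031014,  0.20197759]), [np.float64(0.0001699676403513489), np.float64(0.00016996764035134281)])
handle base (array([ 0.50345898, -0.17847645,  0.10765826]), [np.float64(0.0012142159504634523), np.float64(0.001214215950463457)])
```

```bash
cat >> h.py <<'E'
TH=np.radians(69.75); FC=np.array([.524,-.1152,0])
FR=R.from_euler('z',TH).as_matrix()
def f2w(p): return FC+FR@np.asarray(p,float)
def w2f(p): return FR.T@(np.asarray(p)-FC)
def rel(p0,rot0,p1,rot1):
    A=R.from_euler('xyz',rot0); B=R.from_euler('xyz',rot1)
    return A.inv().apply(np.asarray(p1)-p0)/.1, (A.inv()*B).as_rotvec()/(np.pi/2)
E
python3 - <<'E'
from h import *
o=r.observe()
p=np.array([.204,.643,.203]);y=1.264
W=[([.30,.56,.26],.95),([.38,.45,.30],.65),([.44,.34,.30],.35),([.46,.22,.30],.05),([.46,.11,.30],-.2),([.44,0,.30],-.353),([.43,-.12,.28],-.353),([.45,-.22,.25],-.353),(f2w([-.15,0,.23]),-.353)]
for q,yy in W:
    a,b=rel(p,[np.pi,0,y],q,[np.pi,0,yy]); print(np.round(q,3),yy,a.round(3),b.round(3)); p=np.array(q);y=yy
S=cam('scene');T=cam('top')
for n,q in (('tape',(428,200)),('shelf l',(405,178))): print(n,onz(T,*q,.06))
E
```

```text
[0.3  0.56 0.26] 0.95 [-0.501  1.166 -0.57 ] [-0.  -0.   0.2]
[0.38 0.45 0.3 ] 0.65 [-0.429  1.291 -0.4  ] [-0.    -0.     0.191]
[0.44 0.34 0.3 ] 0.35 [-0.188  1.239  0.   ] [ 0.    -0.     0.191]
[0.46 0.22 0.3 ] 0.05 [-0.224  1.196  0.   ] [ 0.    -0.     0.191]
[0.46 0.11 0.3 ] -0.2 [-0.055  1.099  0.   ] [ 0.    -0.     0.159]
[0.44 0.   0.3 ] -0.353 [0.023 1.118 0.   ] [-0.    -0.     0.097]
[ 0.43 -0.12  0.28] -0.353 [0.321 1.161 0.2  ] [0. 0. 0.]
[ 0.45 -0.22  0.25] -0.353 [0.533 0.869 0.3  ] [0. 0. 0.]
[ 0.472 -0.256  0.23 ] -0.353 [0.331 0.261 0.2  ] [0. 0. 0.]
tape [ 0.49969147 -0.38864825  0.06      ]
shelf l [ 0.56349839 -0.32325661  0.06      ]
```

Run:
```python
from h import *
S=cam('scene');T=cam('top')
print(tri([ray(S,431,217),ray(T,404,179)]),tri([ray(S,552,249),ray(T,484,179)]))
```

```text
(array([ 0.56301701, -0.32430958,  0.05175468]), [np.float64(0.002541049449985371), np.float64(0.002541049449985476)]) (array([ 0.56491274, -0.56001099,  0.05904416]), [np.float64(0.007997953634812698), np.float64(0.007997953634812616)])
```

>>> servo_tool:
  steps:
    - {"tx": -0.22,"ty": 0.45,"tz": -0.3,"rz": 0.09}
    - {"tx": -0.45,"ty": 0.9,"tz": -0.6,"rz": 0.18}
    - {"tx": -0.5,"ty": 1.0,"tz": -0.8,"rz": 0.25}
  claw: 0
  squeeze: 20

```text
invalid input at $.steps[0]: expected keys tx, ty, tz, rx, ry, rz
```

>>> servo_tool:
  steps:
    - {"tx": -0.22,"ty": 0.45,"tz": -0.3,"rx": 0,"ry": 0,"rz": 0.09}
    - {"tx": -0.45,"ty": 0.9,"tz": -0.6,"rx": 0,"ry": 0,"rz": 0.18}
    - {"tx": -0.5,"ty": 1.0,"tz": -0.8,"rx": 0,"ry": 0,"rz": 0.25}
  claw: 0
  squeeze: 20

```text
time_s: 0.45
ee_pos: [0.2852, 0.5632, 0.2839]
eef_rot: [3.14, 0.003, 0.866]
contact_force: [0.3, 0.3, 0.3]
finger_gap: 0.0663
```

>>> servo_tool:
  steps:
    - {"tx": -0.2,"ty": 0.45,"tz": -0.1,"rx": 0,"ry": 0,"rz": 0.09}
    - {"tx": -0.4,"ty": 0.9,"tz": -0.2,"rx": 0,"ry": 0,"rz": 0.18}
    - {"tx": -0.4,"ty": 1.0,"tz": -0.2,"rx": 0,"ry": 0,"rz": 0.22}

```text
time_s: 0.75
ee_pos: [0.337, 0.4674, 0.3067]
eef_rot: [3.141, -0.003, 0.518]
contact_force: [-1.0, 0.5, 0.0]
finger_gap: 0.0424
```

>>> servo_tool:
  steps:
    - {"tx": -0.1,"ty": 0.45,"tz": 0,"rx": 0,"ry": 0,"rz": 0.09}
    - {"tx": -0.2,"ty": 0.9,"tz": 0,"rx": 0,"ry": 0,"rz": 0.18}
    - {"tx": -0.2,"ty": 1.0,"tz": 0,"rx": 0,"ry": 0,"rz": 0.2}

```text
time_s: 1.05
ee_pos: [0.3684, 0.3705, 0.3044]
eef_rot: [3.14, -0.0, 0.206]
contact_force: [-0.2, -0.6, 0.2]
finger_gap: 0.0182
```

>>> servo_tool:
  steps:
    - {"tx": -0.1,"ty": 0.45,"tz": 0,"rx": 0,"ry": 0,"rz": 0.09}
    - {"tx": -0.2,"ty": 0.9,"tz": 0,"rx": 0,"ry": 0,"rz": 0.18}
    - {"tx": -0.2,"ty": 1.0,"tz": 0,"rx": 0,"ry": 0,"rz": 0.2}

```text
time_s: 1.35
ee_pos: [0.3687, 0.2694, 0.3043]
eef_rot: [3.141, -0.0, -0.107]
contact_force: [-0.1, 0.0, -0.2]
finger_gap: 0.0003
```

>>> servo_tool:
  steps:
    - {"tx": 0.25,"ty": 0.45,"tz": 0,"rx": 0,"ry": 0,"rz": 0.08}
    - {"tx": 0.5,"ty": 0.9,"tz": 0,"rx": 0,"ry": 0,"rz": 0.157}
    - {"tx": 0.6,"ty": 1.0,"tz": 0,"rx": 0,"ry": 0,"rz": 0.157}

```text
time_s: 1.65
ee_pos: [0.4198, 0.1642, 0.3045]
eef_rot: [3.141, -0.001, -0.353]
contact_force: [-0.9, 0.5, 0.1]
finger_gap: 0.0002
```

>>> servo_tool:
  steps:
    - {"tx": 0.2,"ty": 0.45,"tz": 0,"rx": 0,"ry": 0,"rz": 0}
    - {"tx": 0.4,"ty": 0.9,"tz": 0,"rx": 0,"ry": 0,"rz": 0}
    - {"tx": 0.5,"ty": 1.0,"tz": 0,"rx": 0,"ry": 0,"rz": 0}

```text
time_s: 1.95
ee_pos: [0.4318, 0.0526, 0.3044]
eef_rot: [3.141, -0.001, -0.351]
contact_force: [0.1, 0.1, 0.1]
finger_gap: 0.0006
```

>>> servo_tool:
  steps:
    - {"tx": 0.2,"ty": 0.45,"tz": 0,"rx": 0,"ry": 0,"rz": 0}
    - {"tx": 0.4,"ty": 0.9,"tz": 0,"rx": 0,"ry": 0,"rz": 0}
    - {"tx": 0.5,"ty": 1.0,"tz": 0,"rx": 0,"ry": 0,"rz": 0}
    - {"tx": 0.5,"ty": 1.0,"tz": 0,"rx": 0,"ry": 0,"rz": 0}

```text
time_s: 2.35
ee_pos: [0.4451, -0.0565, 0.3041]
eef_rot: [-3.141, 0.0, -0.352]
contact_force: [-0.1, 0.3, 0.5]
finger_gap: 0.0004
```

Run:
```python
from h import *
o=r.observe(); print(o['ee_pos'],o['eef_rot'],w2f(o['ee_pos']))
im=r.grab_frame('wrist'); cv2.imwrite('pics/w1.png',im[:,:,::-1])
```

```text
[ 0.44508499 -0.0565222   0.30412226] [-3.14087594e+00  4.14320165e-04 -3.51621211e-01] [0.02773717 0.09434676 0.30412226]
```

View pics/w1.png

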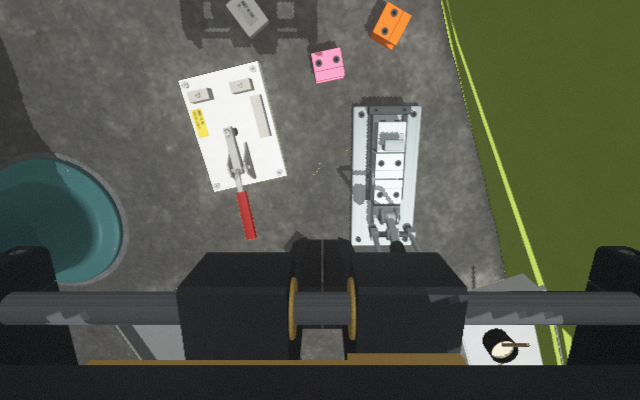

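The wrist view has the fixture at columns 350–422 and rows 105–245, with the keeper block near (394,143). I'll zoom in to refine yaw, y and keeper position.

Run:
```python
import cv2
a=cv2.imread('pics/w1.png')[95:250,335:435]; cv2.imwrite('pics/w1z.png',cv2.resize(a,None,fx=5,fy=5,interpolation=cv2.INTER_CUBIC)[:,:])
a=cv2.resize(a,None,fx=5,fy=5,interpolation=cv2.INTER_CUBIC); cv2.imwrite('pics/w1z.png',a[:590])
```

```text
(no output)
```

View pics/w1z.png

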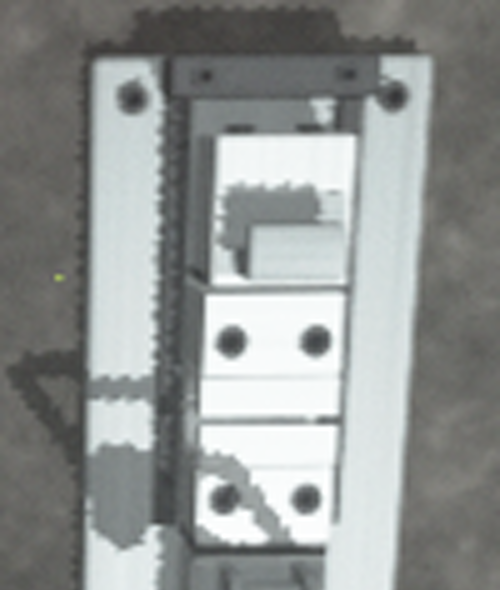

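Run:
```python
from h import *
o=r.observe(); W=cam('wrist',o)
z=lambda x,y:(335+x/5-.4,95+y/5-.4)
print('corners',[w2f(onz(W,*z(*p),.012)).round(4) for p in ((93,57),(432,57),(86,560))])
print('jaw end',[w2f(onz(W,*z(*p),.044)).round(4) for p in ((216,134),(354,134),(200,290),(345,290))], 'gap',[w2f(onz(W,*z(*p),.044)).round(4) for p in ((270,420),(265,548))])
for h in (.06,.064,.068): print('lip',h,[w2f(onz(W,*z(*p),h)).round(4) for p in ((250,226),(345,226))])
```

```text
corners [array([0.113 , 0.0509, 0.012 ]), array([ 0.1133, -0.0475,  0.012 ]), array([-0.0393,  0.0485,  0.012 ])]
jaw end [array([0.0919, 0.0196, 0.044 ]), array([ 0.092 , -0.0182,  0.044 ]), array([0.0493, 0.0219, 0.044 ]), array([ 0.0495, -0.0189,  0.044 ])] gap [array([ 0.0122, -0.    ,  0.044 ]), array([-0.0261, -0.0009,  0.044 ])]
lip 0.06 [array([0.0682, 0.012 , 0.06  ]), array([ 0.0683, -0.0135,  0.06  ])]
lip 0.064 [array([0.0685, 0.0128, 0.064 ]), array([ 0.0686, -0.0124,  0.064 ])]
lip 0.068 [array([0.0688, 0.0136, 0.068 ]), array([ 0.0689, -0.0114,  0.068 ])]
```

>>> servo_tool:
  steps:
    - {"tx": 0,"ty": 0.45,"tz": 0,"rx": 0,"ry": 0,"rz": 0}
    - {"tx": 0,"ty": 0.9,"tz": 0,"rx": 0,"ry": 0,"rz": 0}
    - {"tx": 0,"ty": 1.0,"tz": 0,"rx": 0,"ry": 0,"rz": 0}

```text
time_s: 2.7
ee_pos: [0.4094, -0.1502, 0.3044]
eef_rot: [3.141, 0.0, -0.349]
contact_force: [0.2, 1.4, -0.5]
finger_gap: 0.0007
```

>>> servo_tool:
  steps:
    - {"tx": 0.2,"ty": 0.4,"tz": 0,"rx": 0,"ry": 0,"rz": 0}
    - {"tx": 0.5,"ty": 0.7,"tz": 0,"rx": 0,"ry": 0,"rz": 0}
    - {"tx": 0.94,"ty": 0.85,"tz": 0,"rx": 0,"ry": 0,"rz": 0}
    - {"tx": 0.94,"ty": 0.85,"tz": 0,"rx": 0,"ry": 0,"rz": 0}
    - {"tx": 0.94,"ty": 0.85,"tz": 0,"rx": 0,"ry": 0,"rz": 0}

```text
time_s: 3.2
ee_pos: [0.4703, -0.2599, 0.3032]
eef_rot: [-3.14, 0.003, -0.347]
contact_force: [-0.6, -0.3, 0.3]
finger_gap: 0.0001
```

```bash
sed -i 's/^TH=.*/TH=np.radians(70.0); FC=np.array([.5247,-.1133,0])/' h.py
python3 - <<'E'
from h import *
o=r.observe(); print(o['ee_pos'],o['eef_rot'],w2f(o['ee_pos']))
im=r.grab_frame('wrist'); cv2.imwrite('pics/w2.png',im[:,:,::-1])
im=r.grab_frame('scene'); cv2.imwrite('pics/s2.png',im[:,:,::-1])
E
```

```text
[ 0.47028942 -0.25988286  0.30316756] [-3.13977965e+00  2.72603996e-03 -3.47416989e-01] [-0.15635234  0.00099493  0.30316756]
```

View pics/w2.png

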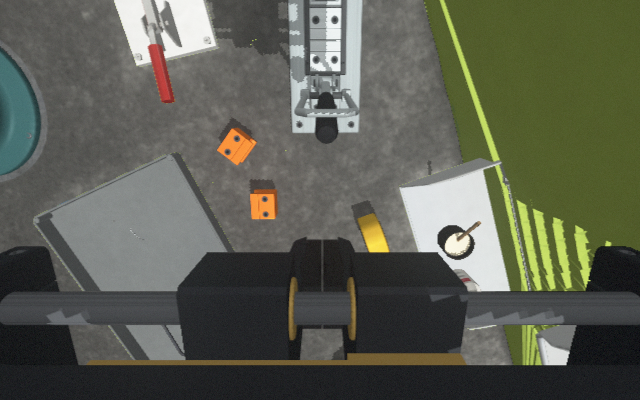

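View pics/s2.png

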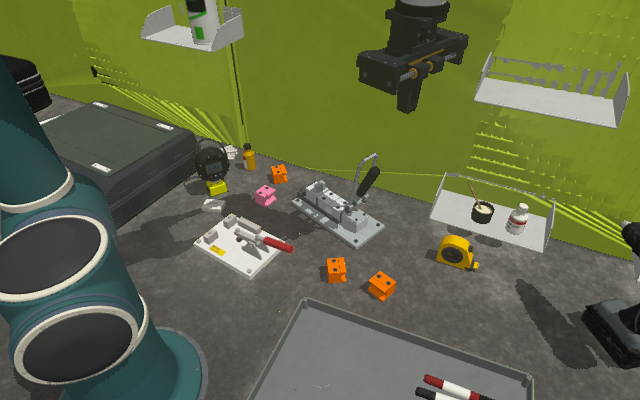

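The lever is straight ahead of the fingers at (327,130). I'm going down behind it, then pushing towards the keeper.

>>> servo_tool:
  steps:
    - {"tx": 0,"ty": 0,"tz": 0.4,"rx": 0,"ry": 0,"rz": 0}
    - {"tx": 0,"ty": 0,"tz": 0.8,"rx": 0,"ry": 0,"rz": 0}
    - {"tx": 0,"ty": 0,"tz": 1.0,"rx": 0,"ry": 0,"rz": 0}

```text
time_s: 3.6
ee_pos: [0.4673, -0.2588, 0.2019]
eef_rot: [-3.141, 0.003, -0.347]
contact_force: [-0.1, 0.6, -0.3]
finger_gap: 0.0006
```

>>> servo_tool:
  steps:
    - {"tx": 0,"ty": 0,"tz": 0.2,"rx": 0,"ry": 0,"rz": 0}
    - {"tx": 0,"ty": 0,"tz": 0.34,"rx": 0,"ry": 0,"rz": 0}
    - {"tx": 0,"ty": -0.15,"tz": 0.34,"rx": 0,"ry": 0,"rz": 0}
    - {"tx": 0,"ty": -0.3,"tz": 0.34,"rx": 0,"ry": 0,"rz": 0}
    - {"tx": 0,"ty": -0.3,"tz": 0.34,"rx": 0,"ry": 0,"rz": 0}

```text
time_s: 4.1
ee_pos: [0.4811, -0.2315, 0.1721]
eef_rot: [-3.141, -0.003, -0.347]
contact_force: [-0.0, 1.0, 0.3]
finger_gap: 0.0003
```

Run:
```python
from h import *
o=r.observe(); print(o['ee_pos'],o['eef_rot'],w2f(o['ee_pos']),o['contact_force'])
im=r.grab_frame('scene'); cv2.imwrite('pics/s3.png',cv2.resize(im[90:260,280:450,::-1],None,fx=3.5,fy=3.5))
im=r.grab_frame('wrist'); cv2.imwrite('pics/w3.png',im[:,:,::-1])
```

```text
[ 0.48105081 -0.23153046  0.17213759] [-3.14110317e+00 -2.73694684e-03 -3.46742362e-01] [-0.12602919  0.00057962  0.17213759] [-0.01766301  0.95709425  0.30904315]
```

View pics/s3.png

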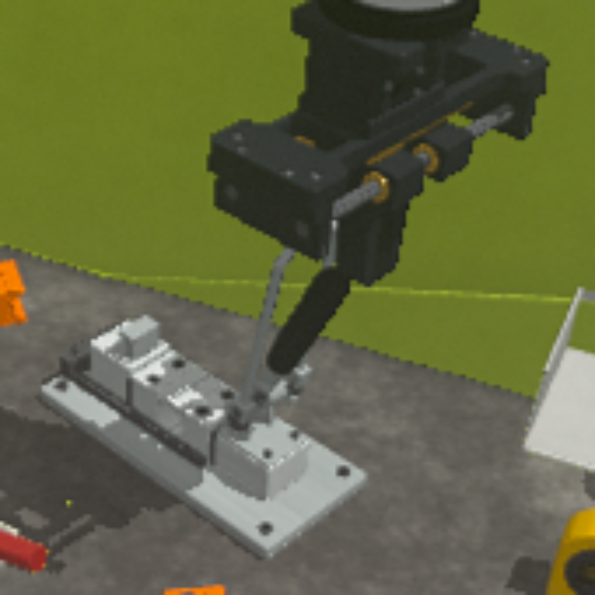

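View pics/w3.png

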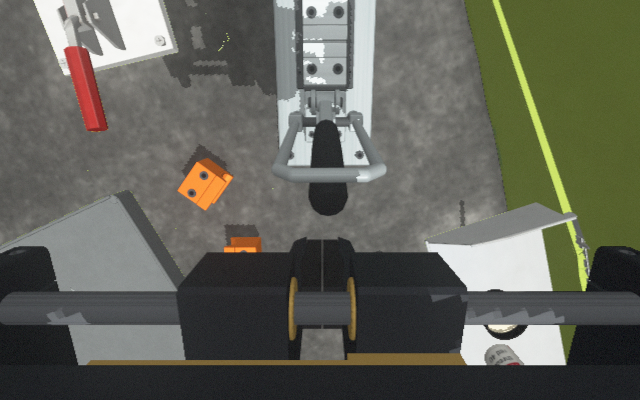

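The lever top (328,200) is just ahead of the fingertips (322,240). Pushing now.

>>> servo_tool:
  steps:
    - {"tx": 0.03,"ty": -0.1,"tz": 0,"rx": 0,"ry": 0,"rz": 0}
    - {"tx": 0.03,"ty": -0.2,"tz": 0,"rx": 0,"ry": 0,"rz": 0}
    - {"tx": 0.03,"ty": -0.3,"tz": 0,"rx": 0,"ry": 0,"rz": 0}
    - {"tx": 0.03,"ty": -0.4,"tz": 0,"rx": 0,"ry": 0,"rz": 0}
    - {"tx": 0.03,"ty": -0.5,"tz": 0,"rx": 0,"ry": 0,"rz": 0}
    - {"tx": 0.03,"ty": -0.58,"tz": 0,"rx": 0,"ry": 0,"rz": 0}
    - {"tx": 0.03,"ty": -0.6,"tz": 0,"rx": 0,"ry": 0,"rz": 0}
    - {"tx": 0.03,"ty": -0.6,"tz": 0,"rx": 0,"ry": 0,"rz": 0}
    - {"tx": 0.03,"ty": -0.6,"tz": 0,"rx": 0,"ry": 0,"rz": 0}

```text
time_s: 5.1
ee_pos: [0.5027, -0.1782, 0.1704]
eef_rot: [3.141, 0.0, -0.349]
contact_force: [0.1, 0.1, 0.5]
finger_gap: 0.0003
```

Run:
```python
from h import *
o=r.observe(); print(o['ee_pos'],o['eef_rot'],w2f(o['ee_pos']),o['contact_force'])
im=r.grab_frame('scene'); cv2.imwrite('pics/s4.png',cv2.resize(im[90:260,280:450,::-1],None,fx=3.5,fy=3.5))
im=r.grab_frame('wrist'); cv2.imwrite('pics/w4.png',im[:,:,::-1])
```

```text
[ 0.5027232  -0.17817774  0.17035444] [ 3.14139323e+00  1.28624103e-04 -3.49102946e-01] [-0.06848164 -0.00153805  0.17035444] [0.05680122 0.12236138 0.46896642]
```

View pics/s4.png

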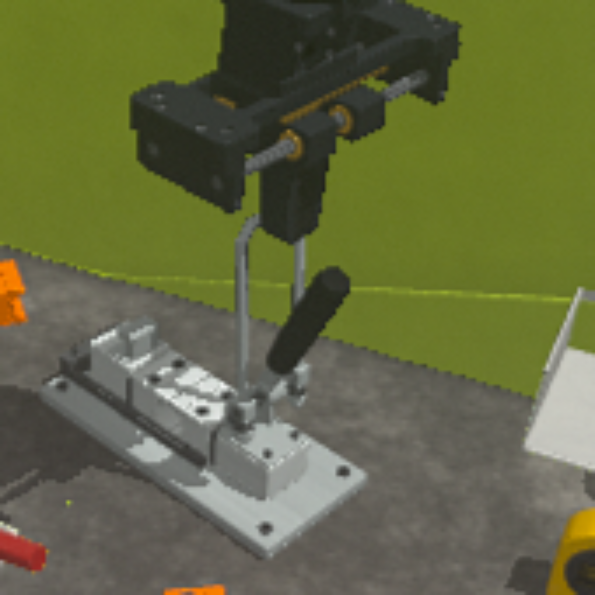

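View pics/w4.png

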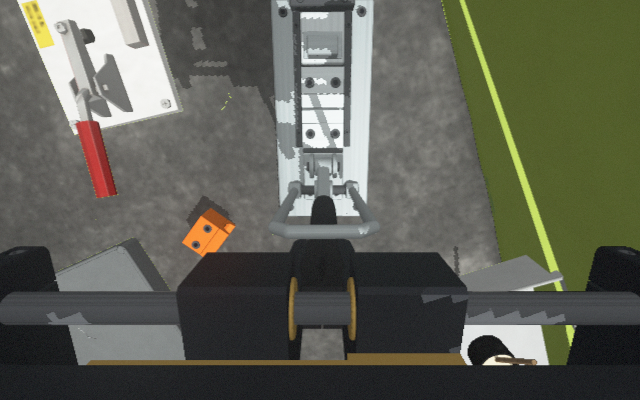

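The lever did not move. The fingers passed over its end and pushed the loop's bar instead. I'll check the handle's end height again.

Run:
```python
from h import *
S=cam('scene');T=cam('top')
o=dict(ee_pos=np.array([.48105081,-.23153046,.17213759]),eef_rot=[-3.14110317,-2.73694684e-03,-3.46742362e-01])
W3=cam('wrist',o); W4=cam('wrist',r.observe())
for h in (.15,.16,.17,.18,.19): print(h,w2f(onz(W3,328,197,h)).round(4), proj(S,onz(W3,328,197,h)))
X,e=tri([ray(W3,328,197),ray(S,376.5,169)]);print(w2f(X),e)
X,e=tri([ray(W3,328,175),ray(S,376.5,169),ray(T,280+640/7,150+316/7)]);print(w2f(X),e)
for n,P in (('tip',o['ee_pos']),): print(proj(S,P),proj(W3,P))
o=r.observe();print(proj(S,o['ee_pos']), (proj(S,o['ee_pos'])-[280,90])*3.5, proj(W4,o['ee_pos']))
```

```text
0.15 [-0.109  -0.0029  0.15  ] [376.16374188 186.68780548]
0.16 [-0.1064 -0.0026  0.16  ] [375.53721276 182.22241029]
0.17 [-0.1039 -0.0024  0.17  ] [374.90266493 177.69986412]
0.18 [-0.1013 -0.0022  0.18  ] [374.25994344 173.11906272]
0.19 [-0.0987 -0.0019  0.19  ] [373.60888934 168.4788732 ]
[-0.10109394 -0.0038554   0.1885493 ] [np.float64(0.0027199300215848205), np.float64(0.002719930021584808)]
[-0.09792115 -0.00471441  0.18487218] [np.float64(0.010468447435144228), np.float64(0.005143644973481838), np.float64(0.00704624380637976)]
[382.64115951 182.32624861] [322.97977413 232.61907903]
[361.51971175 170.27326013] [285.31899111 280.95641044] [322.97977413 232.61907903]
```

Run:
```python
from h import *
c=r.calibration('wrist');M=np.linalg.inv(c['mount']);f=200/np.tan(np.radians(c['vertical_fov']/2))
for z in (0,-.01,-.02,-.03):
  for y in (-.009,.009):
    q=M@[.0175,y,z,1]; print(z,y,c['cx']+f*q[0]/q[2],c['cy']+f*q[1]/q[2])
S=cam('scene'); Rm=R.from_euler('xyz',r.observe()['eef_rot']).as_matrix(); p=r.observe()['ee_pos']
for z in (0,-.01,-.02,-.025,-.03): print(z,(proj(S,p+Rm@[-.0175,0.009,z])-[280,90])*3.5,(proj(S,p+Rm@[-.0175,-0.009,z])-[280,90])*3.5)
for p2 in ([.4703,-.2599,.3032],[.4703,-.2599,.3232]): print(proj(S,p2))
im=cv2.imread('pics/w4.png')[225:300,260:400]; cv2.imwrite('pics/w4z.png',cv2.resize(im,None,fx=5,fy=5))
```

```text
0 -0.009 351.69919412633254 218.7880623602132
0 0.009 350.9517381873889 246.1189012392643
-0.01 -0.009 353.29779120147595 224.2909848823332
-0.01 0.009 352.46935389433673 252.9071739613393
-0.02 -0.009 355.0778640718611 230.4186096864625
-0.02 0.009 354.15448901739137 260.44475856623825
-0.03 -0.009 357.0721745478244 237.2837142240107
-0.03 0.009 356.036500850585 268.86296979810845
0 [276.43339184 299.76989477] [253.48542713 286.48974705]
-0.01 [277.47924271 285.53671823] [254.33531469 272.32853649]
-0.02 [278.54211294 271.07192208] [255.19885849 257.93977948]
-0.025 [279.08006067 263.75089263] [255.63585476 250.65835027]
-0.03 [279.62242138 256.36980616] [256.07639035 243.3179472 ]
[403.78093654 128.74086681]
[405.3556912  118.14826428]
```

View pics/w4z.png

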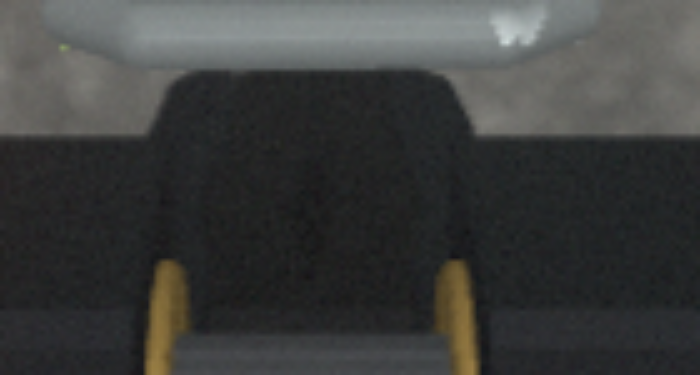

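The fingers actually end about 28 mm short of the reported TCP; both views agree on this. The finger has just nudged the loop. I'll back off, tilt the tool so the fingertips lead, and push lower on the handle.

>>> servo_tool:
  steps:
    - {"tx": 0,"ty": 0.2,"tz": 0,"rx": 0,"ry": 0,"rz": 0}
    - {"tx": 0,"ty": 0.4,"tz": 0,"rx": 0,"ry": 0,"rz": 0}
    - {"tx": 0,"ty": 0.7,"tz": 0,"rx": 0,"ry": 0,"rz": 0}
    - {"tx": 0,"ty": 1.0,"tz": 0,"rx": 0,"ry": 0,"rz": 0}
    - {"tx": 0,"ty": 1.0,"tz": 0,"rx": 0,"ry": 0,"rz": 0}

```text
time_s: 5.7
ee_pos: [0.4675, -0.2751, 0.1705]
eef_rot: [3.14, -0.0, -0.353]
contact_force: [-0.0, 0.4, -0.7]
finger_gap: 0.0003
```

>>> servo_tool:
  steps:
    - {"tx": 0,"ty": 0,"tz": 0,"rx": 0.09,"ry": 0,"rz": 0}
    - {"tx": 0,"ty": 0,"tz": 0,"rx": 0.18,"ry": 0,"rz": 0}
    - {"tx": 0,"ty": 0,"tz": 0,"rx": 0.27,"ry": 0,"rz": 0}
    - {"tx": 0,"ty": 0,"tz": 0,"rx": 0.36,"ry": 0,"rz": 0}
    - {"tx": 0,"ty": 0,"tz": 0,"rx": 0.45,"ry": 0,"rz": 0}
    - {"tx": 0,"ty": 0,"tz": 0,"rx": 0.555,"ry": 0,"rz": 0}
    - {"tx": 0,"ty": 0,"tz": 0,"rx": 0.555,"ry": 0,"rz": 0}
    - {"tx": 0,"ty": 0,"tz": 0,"rx": 0.555,"ry": 0,"rz": 0}

```text
time_s: 6.5
ee_pos: [0.4681, -0.2721, 0.1689]
eef_rot: [-2.269, 0.003, -0.351]
contact_force: [0.9, 0.9, -0.6]
finger_gap: 0.0007
```

Run:
```python
from h import *
o=r.observe(); print(o['ee_pos'],o['eef_rot'],w2f(o['ee_pos']),o['qpos'].round(2))
Rm=R.from_euler('xyz',o['eef_rot']).as_matrix(); print('tool in fixture\n',(FR.T@Rm).round(3))
im=r.grab_frame('scene'); cv2.imwrite('pics/s5.png',cv2.resize(im[90:260,280:450,::-1],None,fx=3.5,fy=3.5))
S=cam('scene')
for z in (0,-.02,-.028): print(z,(proj(S,o['ee_pos']+Rm@[-.0175,-0.009,z])-[280,90])*3.5)
```

```text
[ 0.46810467 -0.27211748  0.16891936] [-2.26916402  0.00325026 -0.35073371] [-0.16859636 -0.00113656  0.16891936] [-1.01  0.38  1.79  0.65  1.6  -0.85]
tool in fixture
 [[-0.002 -0.643  0.766]
 [-1.     0.004  0.001]
 [-0.003 -0.766 -0.643]]
0 [393.94824034 359.75898298]
-0.02 [419.7395237  353.78179657]
-0.028 [430.38990238 351.31354798]
```

View pics/s5.png

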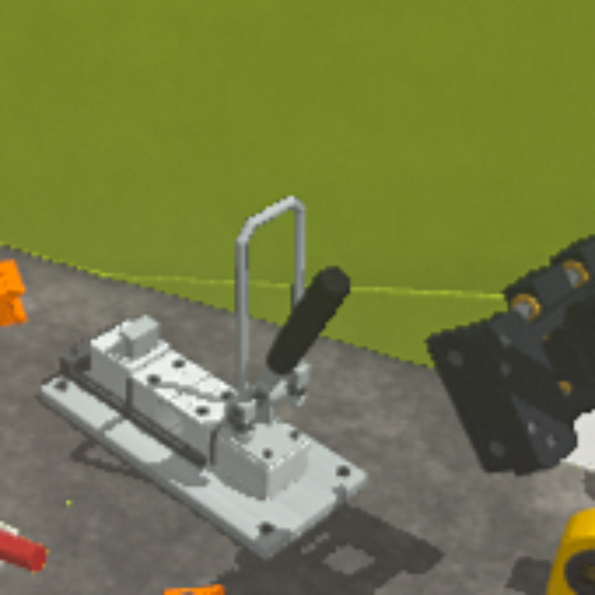

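>>> servo_tool:
  steps:
    - {"tx": 0.01,"ty": -0.05,"tz": 0.25,"rx": 0,"ry": 0,"rz": 0}
    - {"tx": 0.02,"ty": -0.1,"tz": 0.5,"rx": 0,"ry": 0,"rz": 0}
    - {"tx": 0.02,"ty": -0.15,"tz": 0.7,"rx": 0,"ry": 0,"rz": 0}
    - {"tx": 0.02,"ty": -0.15,"tz": 0.7,"rx": 0,"ry": 0,"rz": 0}

```text
time_s: 6.95
ee_pos: [0.4922, -0.2098, 0.1371]
eef_rot: [-2.27, 0.0, -0.345]
contact_force: [0.4, 0.5, 0.2]
finger_gap: 0.0005
```

Run:
```python
from h import *
o=r.observe(); print(w2f(o['ee_pos']),o['contact_force'])
im=r.grab_frame('scene'); cv2.imwrite('pics/s6.png',cv2.resize(im[90:260,280:450,::-1],None,fx=3.5,fy=3.5))
im=r.grab_frame('wrist'); cv2.imwrite('pics/w6.png',im[:,:,::-1])
```

```text
[-0.10182679 -0.00243733  0.1371442 ] [0.41269216 0.46640814 0.24940995]
```

View pics/s6.png

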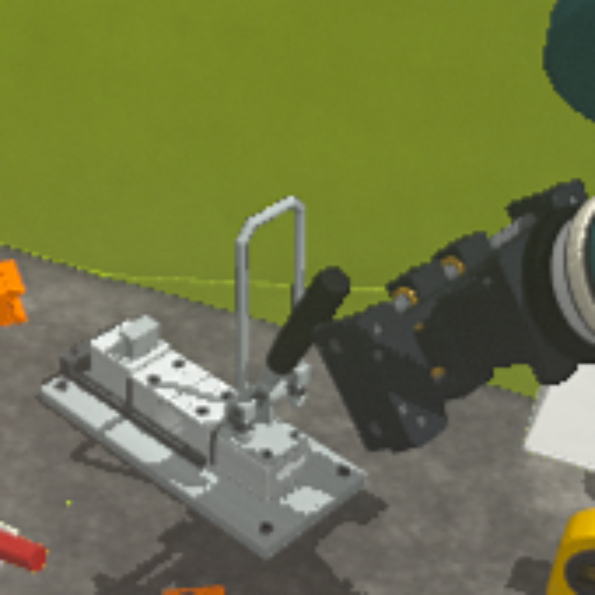

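View pics/w6.png

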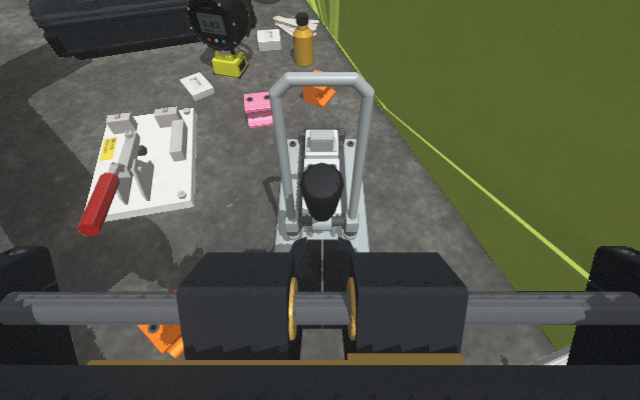

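The fingertips are in line with the handle and the loop stands upright. Pushing the lever forward to about 1.55.

>>> servo_tool:
  steps:
    - {"tx": 0,"ty": -0.07,"tz": 0.08,"rx": 0,"ry": 0,"rz": 0}
    - {"tx": 0,"ty": -0.14,"tz": 0.16,"rx": 0,"ry": 0,"rz": 0}
    - {"tx": 0,"ty": -0.21,"tz": 0.25,"rx": 0,"ry": 0,"rz": 0}
    - {"tx": 0,"ty": -0.28,"tz": 0.33,"rx": 0,"ry": 0,"rz": 0}
    - {"tx": 0,"ty": -0.34,"tz": 0.41,"rx": 0,"ry": 0,"rz": 0}
    - {"tx": 0,"ty": -0.39,"tz": 0.46,"rx": 0,"ry": 0,"rz": 0}
    - {"tx": 0,"ty": -0.39,"tz": 0.46,"rx": 0,"ry": 0,"rz": 0}
    - {"tx": 0,"ty": -0.39,"tz": 0.46,"rx": 0,"ry": 0,"rz": 0}

```text
time_s: 7.85
ee_pos: [0.5126, -0.1562, 0.137]
eef_rot: [-2.27, 0.0, -0.349]
contact_force: [-0.3, -0.8, -0.4]
finger_gap: 0.0007
```

Run:
```python
from h import *
o=r.observe(); print(w2f(o['ee_pos']),o['contact_force'])
im=r.grab_frame('scene'); cv2.imwrite('pics/s7.png',cv2.resize(im[90:260,280:450,::-1],None,fx=3.5,fy=3.5))
im=r.grab_frame('wrist'); cv2.imwrite('pics/w7.png',im[:,:,::-1])
```

```text
[-0.04446207 -0.00334891  0.13702034] [-0.27771131 -0.78529032 -0.43333298]
```

View pics/s7.png

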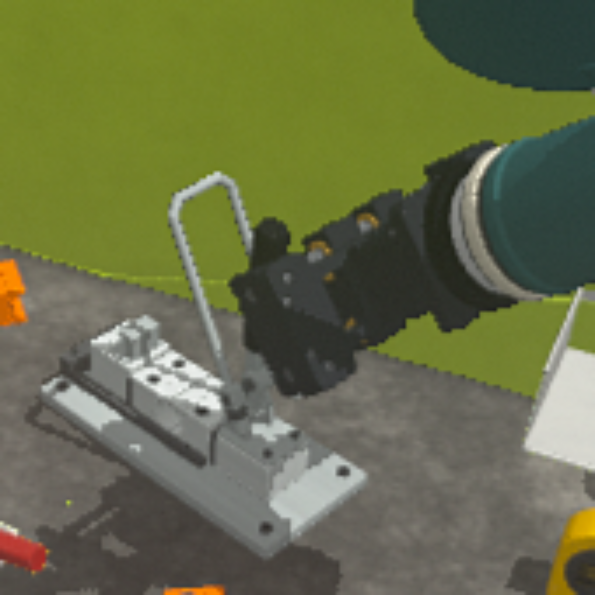

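View pics/w7.png

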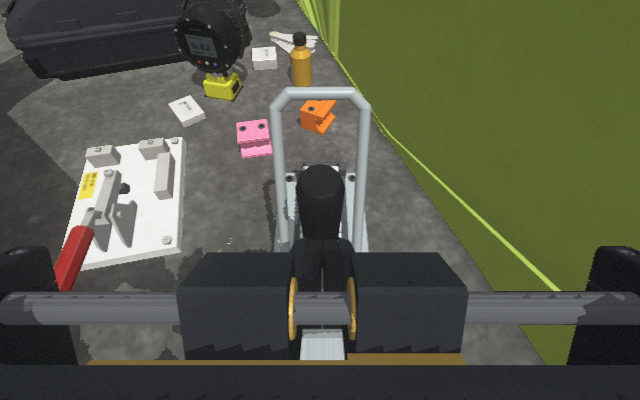

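The lever now stands near upright and the loop leans forward, with the bar at about (320,92) in the wrist view. I'll wait a moment to see whether it is falling.

>>> servo_tool:
  steps:
    - {"tx": 0,"ty": 0,"tz": 0,"rx": 0,"ry": 0,"rz": 0}
    - {"tx": 0,"ty": 0,"tz": 0,"rx": 0,"ry": 0,"rz": 0}
    - {"tx": 0,"ty": 0,"tz": 0,"rx": 0,"ry": 0,"rz": 0}

```text
time_s: 8.25
ee_pos: [0.5127, -0.1569, 0.1371]
eef_rot: [-2.27, 0.0, -0.35]
contact_force: [-0.3, -0.2, 0.4]
finger_gap: 0.0005
```

Run:
```python
from h import *
S=cam('scene'); o=r.observe(); W=cam('wrist',o)
im=r.grab_frame('wrist'); cv2.imwrite('pics/w8.png',im[:,:,::-1])
im=r.grab_frame('scene'); cv2.imwrite('pics/s8.png',cv2.resize(im[90:260,280:450,::-1],None,fx=3.5,fy=3.5))
for n,a,b in (('handle end',(320,182),(271,236)),):
    X,e=tri([ray(W,*a),ray(S,280+b[0]/3.5,90+b[1]/3.5)]); X=w2f(X); print(X,e,np.arctan2(X[2]-.058,-(X[0]+.045)))
```

```text
[-0.05373918 -0.00226808  0.19536292] [np.float64(0.0012549266691836542), np.float64(0.0012549266691837108)] 1.5072608852145835
```

View pics/w8.png

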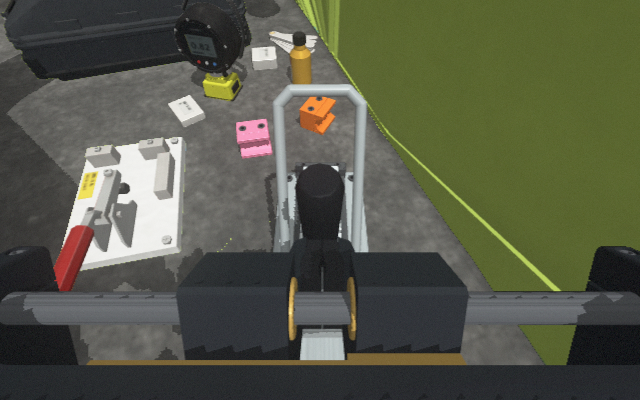

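View pics/s8.png

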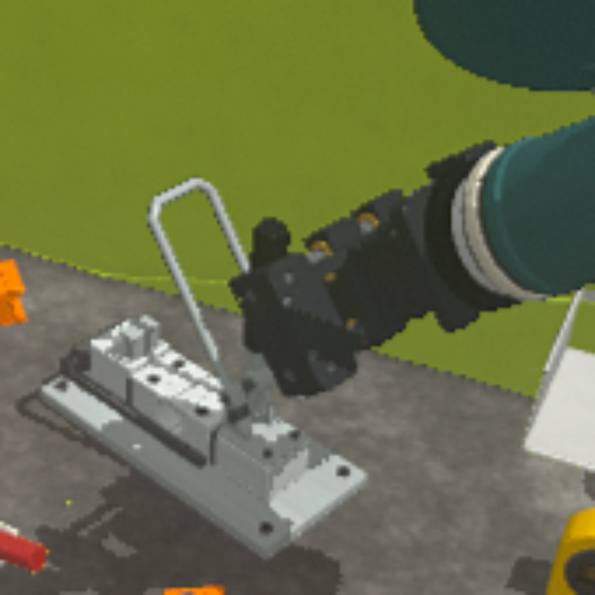

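The loop is falling slowly because it is damped. The lever is at about 1.51, so I'll nudge it to about 1.58 and let the loop come down.

>>> servo_tool:
  steps:
    - {"tx": 0,"ty": -0.04,"tz": 0.05,"rx": 0,"ry": 0,"rz": 0}
    - {"tx": 0,"ty": -0.04,"tz": 0.05,"rx": 0,"ry": 0,"rz": 0}
    - {"tx": 0,"ty": -0.04,"tz": 0.05,"rx": 0,"ry": 0,"rz": 0}
    - {"tx": 0,"ty": -0.04,"tz": 0.05,"rx": 0,"ry": 0,"rz": 0}
    - {"tx": 0,"ty": -0.04,"tz": 0.05,"rx": 0,"ry": 0,"rz": 0}
    - {"tx": 0,"ty": -0.04,"tz": 0.05,"rx": 0,"ry": 0,"rz": 0}
    - {"tx": 0,"ty": -0.04,"tz": 0.05,"rx": 0,"ry": 0,"rz": 0}
    - {"tx": 0,"ty": -0.04,"tz": 0.05,"rx": 0,"ry": 0,"rz": 0}
    - {"tx": 0,"ty": -0.04,"tz": 0.05,"rx": 0,"ry": 0,"rz": 0}
    - {"tx": 0,"ty": -0.04,"tz": 0.05,"rx": 0,"ry": 0,"rz": 0}
    - {"tx": 0,"ty": -0.04,"tz": 0.05,"rx": 0,"ry": 0,"rz": 0}
    - {"tx": 0,"ty": -0.04,"tz": 0.05,"rx": 0,"ry": 0,"rz": 0}

```text
time_s: 9.55
ee_pos: [0.5149, -0.1507, 0.1369]
eef_rot: [-2.27, -0.0, -0.349]
contact_force: [0.2, -0.0, -1.2]
finger_gap: 0.0004
```

Run:
```python
from h import *
S=cam('scene'); o=r.observe(); W=cam('wrist',o); print(w2f(o['ee_pos']))
im=r.grab_frame('wrist'); cv2.imwrite('pics/w9.png',im[:,:,::-1])
im=r.grab_frame('scene'); cv2.imwrite('pics/s9.png',cv2.resize(im[90:260,280:450,::-1],None,fx=3.5,fy=3.5))
```

```text
[-0.03845376 -0.0035733   0.13693845]
```

View pics/w9.png

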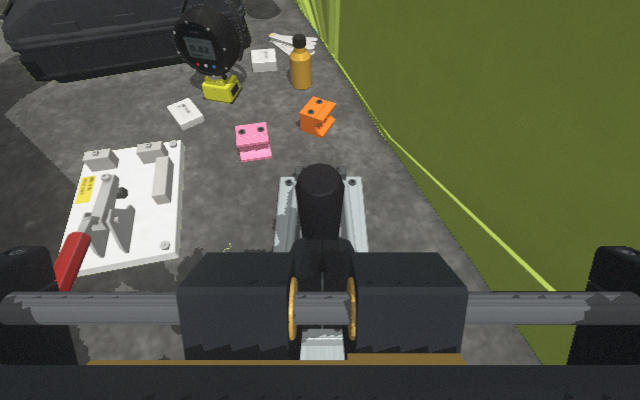

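View pics/s9.png

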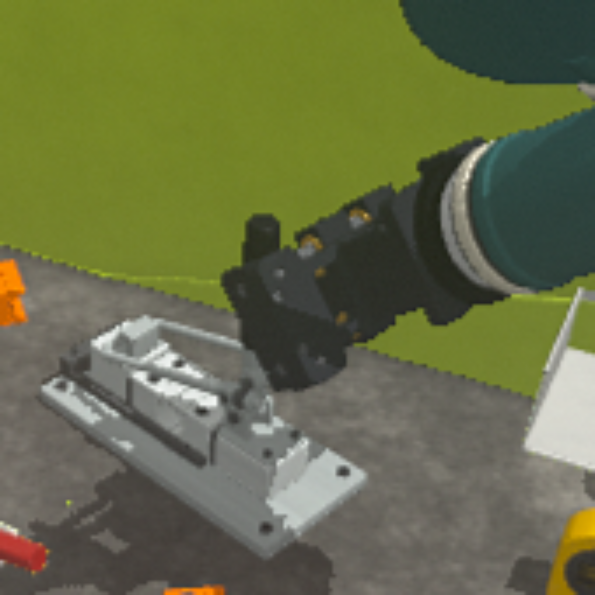

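The loop has come down, with its bar at about (120,335) in the zoomed view, on the outer side of the keeper. I'll zoom in to see whether it lies below the lip.

Run:
```python
from h import *
im=r.grab_frame('scene')[:,:,::-1]; cv2.imwrite('pics/s10.png',cv2.resize(im[170:225,290:365],None,fx=8,fy=8,interpolation=cv2.INTER_CUBIC))
# expected projections: bar ends hooked vs on lip
S=cam('scene')
for n,x,z in (('down',.0705,.0475),('hooked',.0625,.0475),('onlip',.064,.0675)):
    print(n,[((proj(S,f2w([x,y,z]))-[290,170])*8).round(0) for y in (.02,-.02)])
```

```text
down [array([154., 171.]), array([250., 115.])]
hooked [array([171., 183.]), array([268., 126.])]
onlip [array([167., 127.]), array([265.,  72.])]
```

View pics/s10.png

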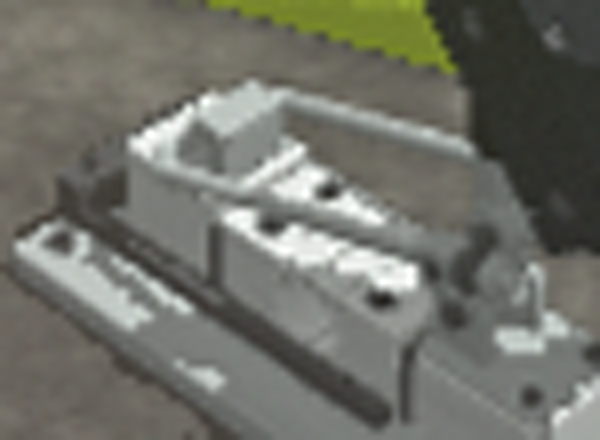

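Run:
```python
from h import *
im=r.grab_frame('scene')[:,:,::-1]; a=cv2.resize(im[174:200,300:335],None,fx=20,fy=20,interpolation=cv2.INTER_CUBIC)
cv2.imwrite('pics/s11.png',cv2.convertScaleAbs(a,alpha=1.2))
t=r.grab_frame('top')[:,:,::-1]; cv2.imwrite('pics/t11.png',cv2.resize(t[155:215,285:375],None,fx=8,fy=8,interpolation=cv2.INTER_CUBIC))
S=cam('scene');T=cam('top')
for n,x,z in (('down',.0705,.0475),('hooked',.0625,.0475),('onlip',.064,.0675)):
    print(n,[((proj(S,f2w([x,y,z]))-[300,174])*20).round(0) for y in (.02,-.02)],[((proj(T,f2w([x,y,z]))-[285,155])*8).round(0) for y in (.02,-.02)])
```

```text
down [array([184., 346.]), array([425., 207.])] [array([183., 271.]), array([222., 171.])]
hooked [array([229., 377.]), array([470., 236.])] [array([203., 278.]), array([242., 178.])]
onlip [array([217., 239.]), array([462.,  99.])] [array([197., 268.]), array([236., 166.])]
```

View pics/s11.png

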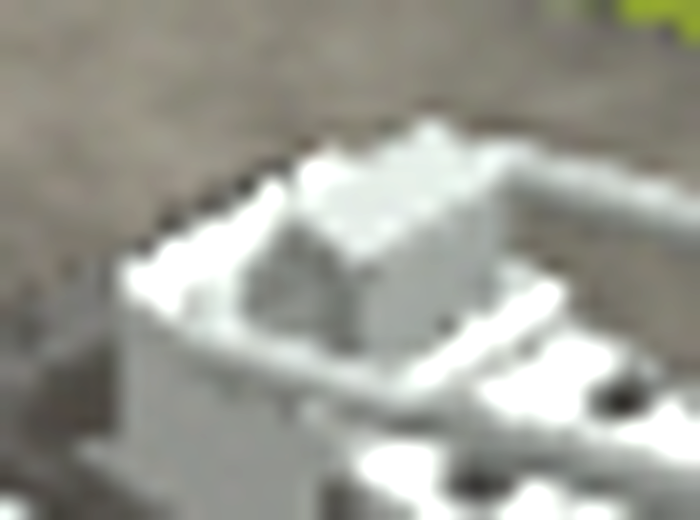

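View pics/t11.png

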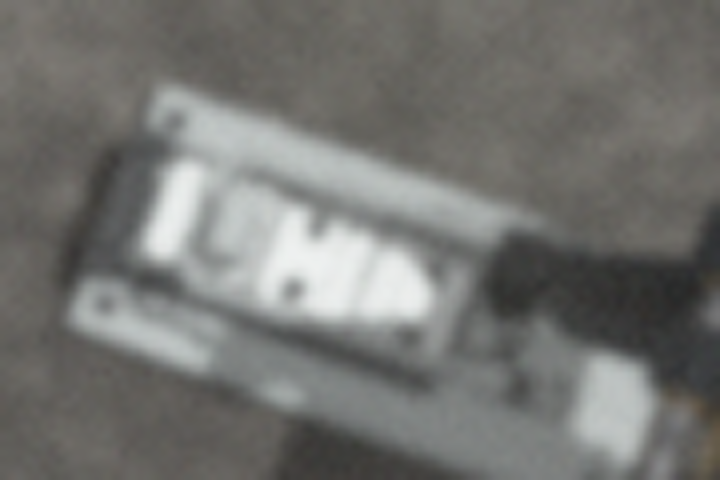

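Run:
```python
from h import *
S=cam('scene')
p=np.array([.5027232,-.17817774,.17035444]);Rm=R.from_euler('xyz',[np.pi,0,-.3491]).as_matrix()
for z in (-.06,-.07,-.08,-.09): print(z,[((proj(S,p+Rm@[-.0935,y,z])-[280,90])*3.5).round(0) for y in (-.0375,.0375)])
```

```text
-0.06 [array([123., 230.]), array([223., 289.])]
-0.07 [array([122., 214.]), array([224., 273.])]
-0.08 [array([122., 198.]), array([225., 256.])]
-0.09 [array([122., 181.]), array([225., 239.])]
```

>>> servo_tool:
  steps:
    - {"tx": 0,"ty": 0,"tz": -0.3,"rx": 0,"ry": 0,"rz": 0}
    - {"tx": 0,"ty": 0,"tz": -0.7,"rx": 0,"ry": 0,"rz": 0}
    - {"tx": 0,"ty": 0,"tz": -1.0,"rx": 0,"ry": 0,"rz": 0}

```text
time_s: 10.1
ee_pos: [0.4885, -0.2237, 0.2025]
eef_rot: [-2.27, -0.001, -0.349]
contact_force: [-0.3, -0.1, -0.5]
finger_gap: 0.0005
```

The scene view shows the whole gripper about 30 mm back from the nominal, so the body clears the handle end. Next I rise, untilt and go over to the keeper side of the lever.

>>> servo_tool:
  steps:
    - {"tx": 0,"ty": -0.2,"tz": -0.2,"rx": 0,"ry": 0,"rz": 0}
    - {"tx": 0,"ty": -0.4,"tz": -0.35,"rx": -0.09,"ry": 0,"rz": 0}
    - {"tx": 0,"ty": -0.61,"tz": -0.51,"rx": -0.18,"ry": 0,"rz": 0}
    - {"tx": 0,"ty": -0.61,"tz": -0.51,"rx": -0.27,"ry": 0,"rz": 0}
    - {"tx": 0,"ty": -0.61,"tz": -0.51,"rx": -0.36,"ry": 0,"rz": 0}
    - {"tx": 0,"ty": -0.61,"tz": -0.51,"rx": -0.45,"ry": 0,"rz": 0}
    - {"tx": 0,"ty": -0.61,"tz": -0.51,"rx": -0.555,"ry": 0,"rz": 0}
    - {"tx": 0,"ty": -0.61,"tz": -0.51,"rx": -0.555,"ry": 0,"rz": 0}

```text
time_s: 10.9
ee_pos: [0.4902, -0.2192, 0.2823]
eef_rot: [3.14, -0.003, -0.343]
contact_force: [-0.1, 0.2, 0.0]
finger_gap: 0.0003
```

>>> servo_tool:
  steps:
    - {"tx": 0,"ty": -0.4,"tz": 0,"rx": 0,"ry": 0,"rz": 0}
    - {"tx": 0,"ty": -0.8,"tz": 0,"rx": 0,"ry": 0,"rz": 0}
    - {"tx": 0,"ty": -1.0,"tz": 0,"rx": 0,"ry": 0,"rz": 0}

```text
time_s: 11.2
ee_pos: [0.5231, -0.1263, 0.2801]
eef_rot: [-3.139, 0.002, -0.348]
contact_force: [-0.2, -0.5, -0.1]
finger_gap: 0.0007
```

>>> servo_tool:
  steps:
    - {"tx": 0,"ty": -0.2,"tz": 0,"rx": 0,"ry": 0,"rz": 0}
    - {"tx": 0,"ty": -0.3,"tz": 0,"rx": 0,"ry": 0,"rz": 0}
    - {"tx": 0,"ty": -0.3,"tz": 0,"rx": 0,"ry": 0,"rz": 0}
    - {"tx": 0,"ty": -0.3,"tz": 0,"rx": 0,"ry": 0,"rz": 0}

```text
time_s: 11.6
ee_pos: [0.5329, -0.1011, 0.2804]
eef_rot: [3.141, 0.001, -0.35]
contact_force: [0.2, 0.1, -0.2]
finger_gap: 0.0005
```

Run:
```python
from h import *
S=cam('scene'); o=r.observe(); W=cam('wrist',o); print(w2f(o['ee_pos']),o['eef_rot'])
im=r.grab_frame('wrist'); cv2.imwrite('pics/w12.png',im[:,:,::-1])
im=r.grab_frame('scene'); cv2.imwrite('pics/s12.png',cv2.resize(im[90:260,280:450,::-1],None,fx=3.5,fy=3.5))
```

```text
[ 0.01428655 -0.00354483  0.28044246] [ 3.14148552e+00  9.67874829e-04 -3.49722306e-01]
```

View pics/w12.png

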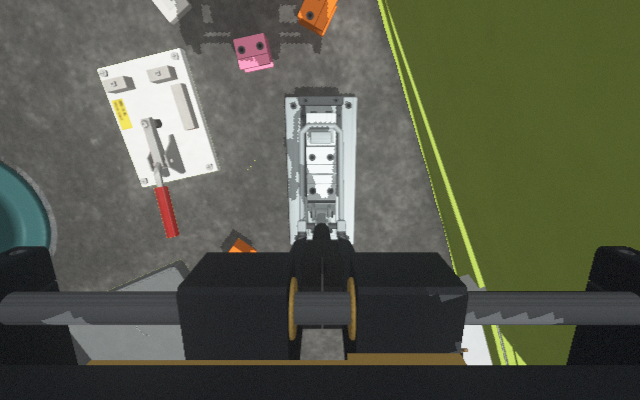

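View pics/s12.png

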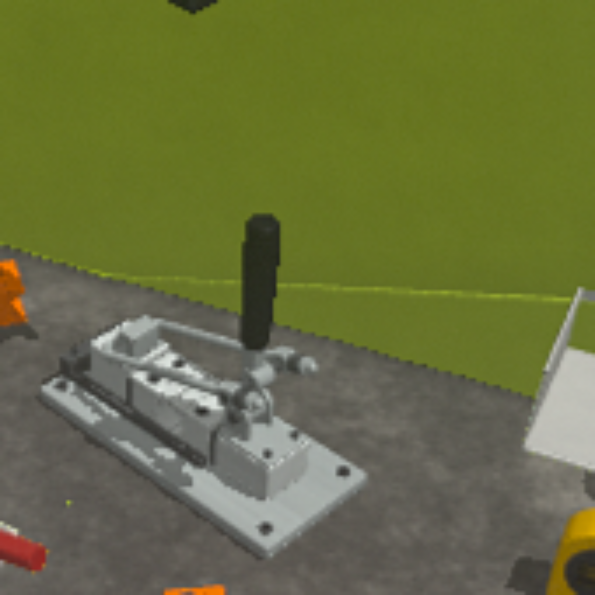

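Run:
```python
from h import *
im=cv2.imread('pics/w12.png'); cv2.imwrite('pics/w12z.png',cv2.resize(im[90:170,280:365],None,fx=7,fy=7,interpolation=cv2.INTER_CUBIC))
W=cam('wrist',r.observe())
for x,z in ((.0705,.0475),(.0625,.0475),(.075,.0475),(.064,.0675)): print(x,z,(proj(W,f2w([x,0,z]))-[280,90])*7)
S=cam('scene')
# handle q from scene: ray meets plane y=-0.002
p,d=ray(S,280+262/3.5,90+222/3.5); pf=w2f(p); df=FR.T@d; t=(-.002-pf[1])/df[1]; X=pf+t*df; print(X,np.arctan2(X[2]-.058,-(X[0]+.045)))
```

```text
0.0705 0.0475 [277.72613665 255.94933896]
0.0625 0.0475 [277.85886588 300.27819061]
0.075 0.0475 [277.65085002 230.80514145]
0.064 0.0675 [276.99018606 297.43238531]
[-0.04757257 -0.002       0.20100889] 1.5528093963200889
```

View pics/w12z.png

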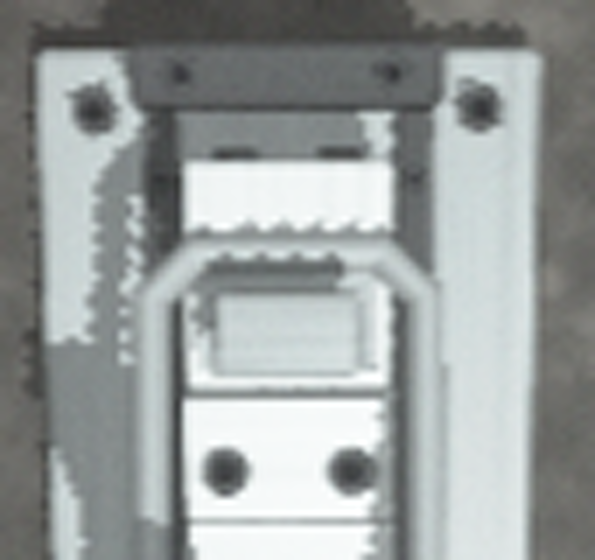

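The bar lies fully outside the keeper, with its edge at rows 235–260 of the zoom and the lip edge at about 290. It rests on the jaw top with its shadow touching it. Next I descend on the keeper side and plan the arc for throwing the lever.

>>> servo_tool:
  steps:
    - {"tx": 0,"ty": 0,"tz": 0.4,"rx": 0,"ry": 0,"rz": 0}
    - {"tx": 0,"ty": 0,"tz": 0.8,"rx": 0,"ry": 0,"rz": 0}
    - {"tx": 0,"ty": 0,"tz": 1.0,"rx": 0,"ry": 0,"rz": 0}

```text
time_s: 12.0
ee_pos: [0.5309, -0.1007, 0.1772]
eef_rot: [3.141, 0.005, -0.35]
contact_force: [1.0, -0.5, -0.7]
finger_gap: 0.0002
```

>>> servo_tool:
  steps:
    - {"tx": 0,"ty": 0.1,"tz": 0.2,"rx": 0,"ry": 0,"rz": 0}
    - {"tx": 0,"ty": 0.2,"tz": 0.29,"rx": 0,"ry": 0,"rz": 0}
    - {"tx": 0,"ty": 0.3,"tz": 0.29,"rx": 0,"ry": 0,"rz": 0}
    - {"tx": 0,"ty": 0.3,"tz": 0.29,"rx": 0,"ry": 0,"rz": 0}
    - {"tx": 0,"ty": 0.3,"tz": 0.29,"rx": 0,"ry": 0,"rz": 0}

```text
time_s: 12.5
ee_pos: [0.524, -0.1293, 0.1535]
eef_rot: [-3.141, -0.003, -0.351]
contact_force: [0.6, 0.4, -0.5]
finger_gap: 0.0005
```

Run:
```python
from h import *
o=r.observe(); p=w2f(o['ee_pos']); print(p,o['contact_force'])
for q in np.arange(1.55,-.05,-.1):
    C=np.array([-.045-.12*np.cos(q)+.010*np.sin(q), .058+.12*np.sin(q)+.010*np.cos(q)])
    t=C+[.009,-.028]; print(round(q,2),t.round(4),'ty %.3f tz %.3f'%(-(t[0]-p[0])/.1,-(t[1]-p[2])/.1))
im=r.grab_frame('scene'); cv2.imwrite('pics/s13.png',cv2.resize(im[90:260,280:450,::-1],None,fx=3.5,fy=3.5))
```

```text
[-0.01523204 -0.00481819  0.15346884] [ 0.57205149  0.37305489 -0.46076334]
1.55 [-0.0285  0.1502] ty 0.133 tz 0.033
1.45 [-0.0405  0.1503] ty 0.253 tz 0.031
1.35 [-0.0525  0.1493] ty 0.373 tz 0.042
1.25 [-0.0643  0.147 ] ty 0.491 tz 0.064
1.15 [-0.0759  0.1436] ty 0.607 tz 0.099
1.05 [-0.087   0.1391] ty 0.718 tz 0.144
0.95 [-0.0977  0.1334] ty 0.824 tz 0.200
0.85 [-0.1077  0.1268] ty 0.925 tz 0.267
0.75 [-0.117   0.1191] ty 1.018 tz 0.344
0.65 [-0.1255  0.1106] ty 1.102 tz 0.429
0.55 [-0.1331  0.1012] ty 1.178 tz 0.522
0.45 [-0.1397  0.0912] ty 1.245 tz 0.623
0.35 [-0.1453  0.0805] ty 1.301 tz 0.729
0.25 [-0.1498  0.0694] ty 1.346 tz 0.841
0.15 [-0.1532  0.0578] ty 1.379 tz 0.956
0.05 [-0.1554  0.046 ] ty 1.401 tz 1.075
```

View pics/s13.png

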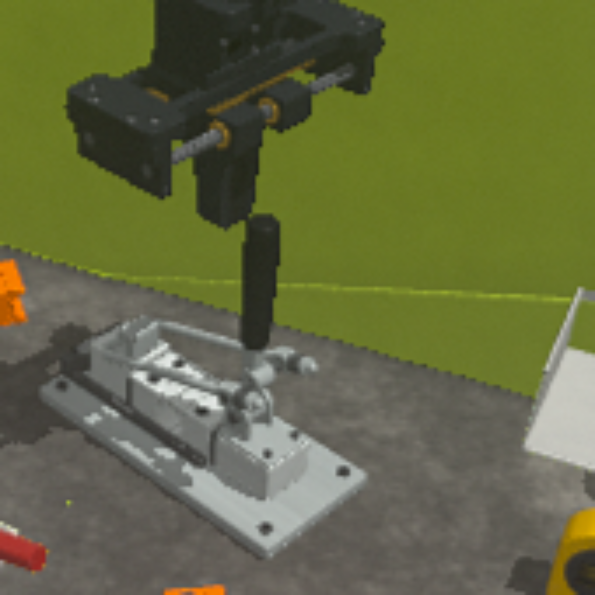

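The fingertips are just beside the handle's upper end, at an estimated height of 0.185 m. I'll run the arc about 8 mm lower.

>>> servo_tool:
  steps:
    - {"tx": 0,"ty": 0,"tz": 0.08,"rx": 0,"ry": 0,"rz": 0}
    - {"tx": 0,"ty": 0.13,"tz": 0.11,"rx": 0,"ry": 0,"rz": 0}
    - {"tx": 0,"ty": 0.25,"tz": 0.11,"rx": 0,"ry": 0,"rz": 0}
    - {"tx": 0,"ty": 0.37,"tz": 0.12,"rx": 0,"ry": 0,"rz": 0}
    - {"tx": 0,"ty": 0.49,"tz": 0.14,"rx": 0,"ry": 0,"rz": 0}
    - {"tx": 0,"ty": 0.61,"tz": 0.18,"rx": 0,"ry": 0,"rz": 0}
    - {"tx": 0,"ty": 0.72,"tz": 0.22,"rx": 0,"ry": 0,"rz": 0}
    - {"tx": 0,"ty": 0.72,"tz": 0.22,"rx": 0,"ry": 0,"rz": 0}
    - {"tx": 0,"ty": 0.72,"tz": 0.22,"rx": 0,"ry": 0,"rz": 0}

```text
time_s: 13.45
ee_pos: [0.4981, -0.1967, 0.1296]
eef_rot: [3.141, 0.0, -0.35]
contact_force: [0.0, -0.1, -0.7]
finger_gap: 0.0004
```

Run:
```python
from h import *
o=r.observe(); p=w2f(o['ee_pos']); print(p,o['contact_force'])
for q in np.arange(1.05,-.05,-.1):
    C=np.array([-.045-.12*np.cos(q)+.010*np.sin(q), .058+.12*np.sin(q)+.010*np.cos(q)])
    t=C+[.009,-.033]; print(round(q,2),t.round(4),'ty %.3f tz %.3f'%(-(t[0]-p[0])/.1,-(t[1]-p[2])/.1))
im=r.grab_frame('scene'); cv2.imwrite('pics/s14.png',cv2.resize(im[90:260,280:450,::-1],None,fx=3.5,fy=3.5))
im=r.grab_frame('wrist'); cv2.imwrite('pics/w14.png',im[:,:,::-1])
```

```text
[-0.08743136 -0.00348488  0.12958831] [ 0.01023504 -0.09518986 -0.72170692]
1.05 [-0.087   0.1341] ty -0.004 tz -0.045
0.95 [-0.0977  0.1284] ty 0.102 tz 0.012
0.85 [-0.1077  0.1218] ty 0.203 tz 0.078
0.75 [-0.117   0.1141] ty 0.296 tz 0.155
0.65 [-0.1255  0.1056] ty 0.380 tz 0.240
0.55 [-0.1331  0.0962] ty 0.456 tz 0.333
0.45 [-0.1397  0.0862] ty 0.523 tz 0.434
0.35 [-0.1453  0.0755] ty 0.579 tz 0.540
0.25 [-0.1498  0.0644] ty 0.624 tz 0.652
0.15 [-0.1532  0.0528] ty 0.657 tz 0.768
0.05 [-0.1554  0.041 ] ty 0.679 tz 0.886
```

View pics/s14.png

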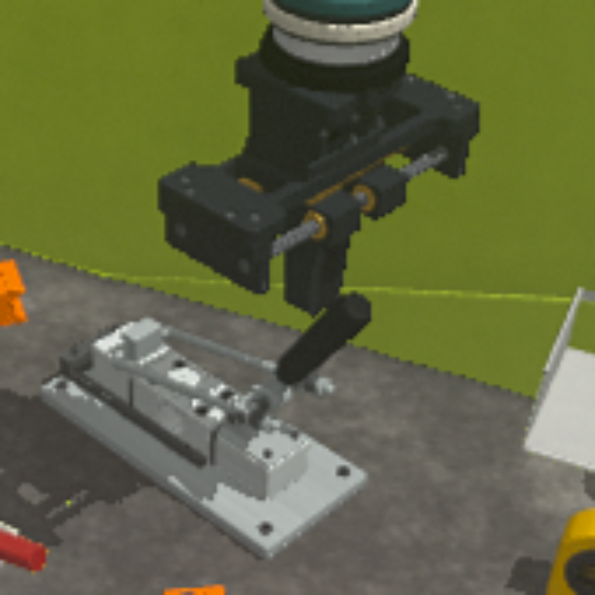

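View pics/w14.png

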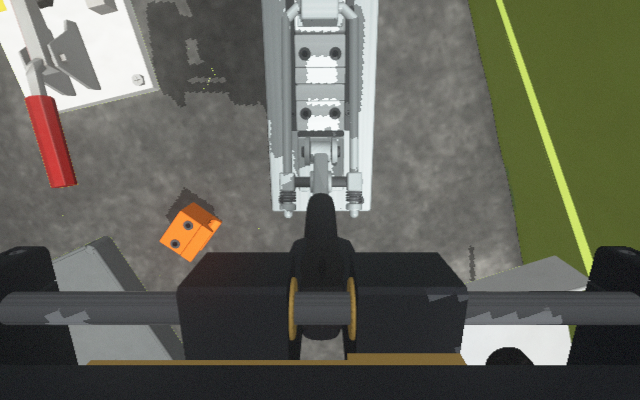

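The lever follows and the loop's rods run to the keeper. Continuing through the hard region.

>>> servo_tool:
  steps:
    - {"tx": 0,"ty": 0.1,"tz": 0.03,"rx": 0,"ry": 0,"rz": 0}
    - {"tx": 0,"ty": 0.2,"tz": 0.09,"rx": 0,"ry": 0,"rz": 0}
    - {"tx": 0,"ty": 0.3,"tz": 0.16,"rx": 0,"ry": 0,"rz": 0}
    - {"tx": 0,"ty": 0.38,"tz": 0.25,"rx": 0,"ry": 0,"rz": 0}
    - {"tx": 0,"ty": 0.46,"tz": 0.34,"rx": 0,"ry": 0,"rz": 0}
    - {"tx": 0,"ty": 0.52,"tz": 0.44,"rx": 0,"ry": 0,"rz": 0}
    - {"tx": 0,"ty": 0.58,"tz": 0.55,"rx": 0,"ry": 0,"rz": 0}
    - {"tx": 0,"ty": 0.58,"tz": 0.55,"rx": 0,"ry": 0,"rz": 0}

```text
time_s: 14.35
ee_pos: [0.4766, -0.2508, 0.0725]
eef_rot: [3.142, 0.004, -0.35]
contact_force: [-0.3, 0.7, 0.8]
finger_gap: 0.0005
```

Run:
```python
from h import *
o=r.observe(); p=w2f(o['ee_pos']); print(p,o['contact_force'])
im=r.grab_frame('scene'); cv2.imwrite('pics/s15.png',cv2.resize(im[90:260,280:450,::-1],None,fx=3.5,fy=3.5))
im=r.grab_frame('wrist'); cv2.imwrite('pics/w15.png',im[:,:,::-1])
```

```text
[-0.14560326 -0.00184515  0.07246131] [-0.28468933  0.65314058  0.75865175]
```

View pics/s15.png

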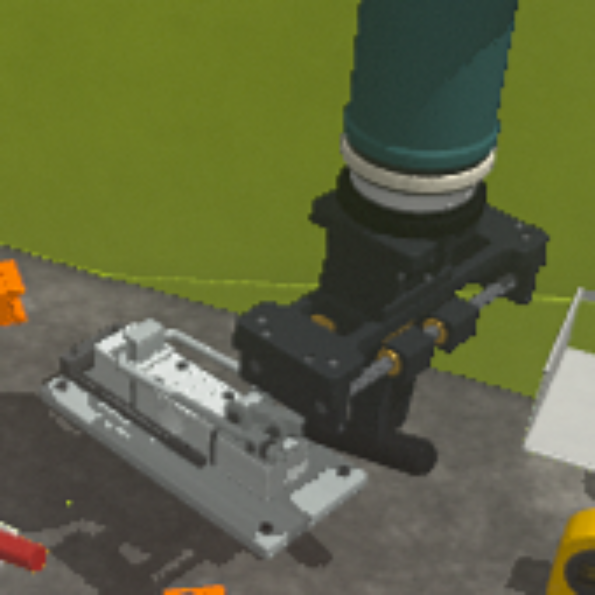

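View pics/w15.png

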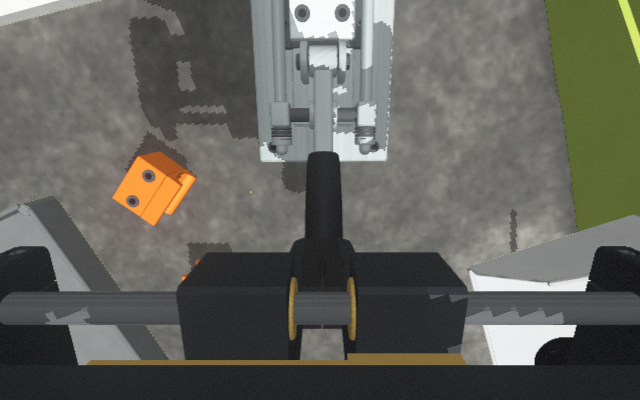

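The lever is low. I'll press on down to home, gently.

>>> servo_tool:
  steps:
    - {"tx": 0,"ty": 0.05,"tz": 0.1,"rx": 0,"ry": 0,"rz": 0}
    - {"tx": 0,"ty": 0.08,"tz": 0.2,"rx": 0,"ry": 0,"rz": 0}
    - {"tx": 0,"ty": 0.1,"tz": 0.28,"rx": 0,"ry": 0,"rz": 0}
    - {"tx": 0,"ty": 0.1,"tz": 0.34,"rx": 0,"ry": 0,"rz": 0}
    - {"tx": 0,"ty": 0.1,"tz": 0.36,"rx": 0,"ry": 0,"rz": 0}
    - {"tx": 0,"ty": 0.1,"tz": 0.38,"rx": 0,"ry": 0,"rz": 0}
    - {"tx": 0,"ty": 0.1,"tz": 0.38,"rx": 0,"ry": 0,"rz": 0}

```text
time_s: 15.15
ee_pos: [0.4751, -0.2599, 0.0367]
eef_rot: [-3.142, 0.0, -0.349]
contact_force: [0.2, 0.2, 0.3]
finger_gap: 0.0003
```

Run:
```python
from h import *
o=r.observe(); p=w2f(o['ee_pos']); print(p,o['contact_force'])
S=cam('scene'); print((proj(S,f2w([-.189,0,.058]))-[280,90])*3.5)
im=r.grab_frame('scene'); cv2.imwrite('pics/s16.png',cv2.resize(im[90:260,280:450,::-1],None,fx=3.5,fy=3.5))
```

```text
[-0.15468493 -0.00356416  0.03667202] [0.18537239 0.18877164 0.28604842]
[423.95601109 525.17759578]
```

View pics/s16.png

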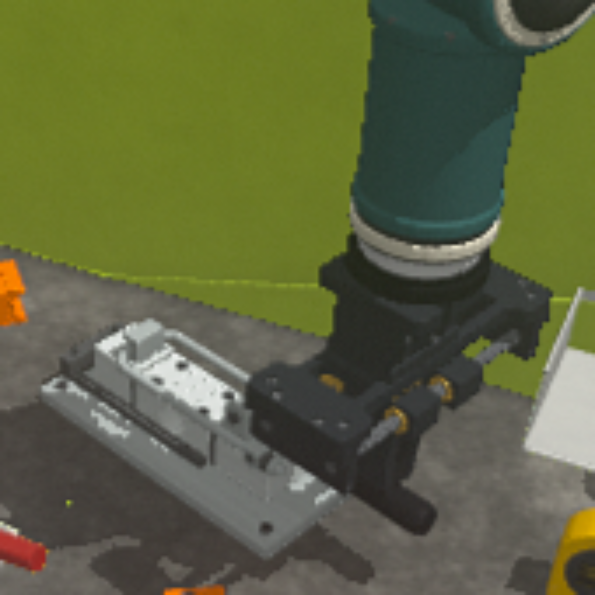

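The handle end shows at (430,518), against (424,525) expected at home. Pressing a few millimetres more while watching the force.

>>> servo_tool:
  steps:
    - {"tx": 0,"ty": 0,"tz": 0.02,"rx": 0,"ry": 0,"rz": 0}
    - {"tx": 0,"ty": 0,"tz": 0.04,"rx": 0,"ry": 0,"rz": 0}
    - {"tx": 0,"ty": 0,"tz": 0.04,"rx": 0,"ry": 0,"rz": 0}

```text
time_s: 15.5
ee_pos: [0.4758, -0.2603, 0.0348]
eef_rot: [3.141, -0.001, -0.349]
contact_force: [-3.7, 2.8, 10.6]
finger_gap: 0.0009
```

>>> servo_tool:
  steps:
    - {"tx": 0,"ty": 0,"tz": 0.02,"rx": 0,"ry": 0,"rz": 0}
    - {"tx": 0,"ty": 0,"tz": 0.03,"rx": 0,"ry": 0,"rz": 0}
    - {"tx": 0,"ty": 0,"tz": 0.03,"rx": 0,"ry": 0,"rz": 0}

```text
time_s: 15.8
ee_pos: [0.476, -0.2604, 0.0343]
eef_rot: [3.141, -0.001, -0.349]
contact_force: [-9.1, 6.2, 28.0]
finger_gap: 0.0005
```

It is hard on the stop (28 N), so the lever is home. Lifting off and checking.

>>> servo_tool:
  steps:
    - {"tx": 0,"ty": 0,"tz": -0.1,"rx": 0,"ry": 0,"rz": 0}
    - {"tx": 0,"ty": 0,"tz": -0.5,"rx": 0,"ry": 0,"rz": 0}
    - {"tx": 0,"ty": 0,"tz": -1.0,"rx": 0,"ry": 0,"rz": 0}
    - {"tx": 0,"ty": 0,"tz": -1.0,"rx": 0,"ry": 0,"rz": 0}

```text
time_s: 16.2
ee_pos: [0.4802, -0.263, 0.1378]
eef_rot: [3.139, -0.014, -0.349]
contact_force: [1.4, -0.6, 0.5]
finger_gap: 0.0009
```

>>> servo_tool:
  steps:
    - {"tx": 0,"ty": -0.2,"tz": -0.5,"rx": 0,"ry": 0,"rz": 0}
    - {"tx": 0,"ty": -0.6,"tz": -1.0,"rx": 0,"ry": 0,"rz": 0}
    - {"tx": 0,"ty": -1.0,"tz": -1.0,"rx": 0,"ry": 0,"rz": 0}
    - {"tx": 0,"ty": -1.0,"tz": -1.0,"rx": 0,"ry": 0,"rz": 0}
    - {"tx": 0,"ty": -1.0,"tz": -1.0,"rx": 0,"ry": 0,"rz": 0}
    - {"tx": 0,"ty": -1.0,"tz": -1.0,"rx": 0,"ry": 0,"rz": 0}

```text
time_s: 16.8
ee_pos: [0.5083, -0.1663, 0.2283]
eef_rot: [3.141, 0.002, -0.349]
contact_force: [0.2, 0.2, -0.8]
finger_gap: 0.0008
```

Run:
```python
from h import *
o=r.observe(); p=w2f(o['ee_pos']); print(p,o['contact_force'],o['time_s'])
im=r.grab_frame('scene')[:,:,::-1]; cv2.imwrite('pics/s17.png',cv2.resize(im[150:260,280:420],None,fx=5,fy=5,interpolation=cv2.INTER_CUBIC)); cv2.imwrite('pics/s17f.png',im)
im=r.grab_frame('wrist')[:,:,::-1]; cv2.imwrite('pics/w17.png',im)
S=cam('scene');print((proj(S,f2w([-.189,0,.058]))-[280,150])*5)
```

```text
[-0.05544572 -0.00272881  0.22829237] [ 0.20043364  0.17224467 -0.8049476 ] 16.8
[605.65144442 450.25370825]
```

View pics/s17.png

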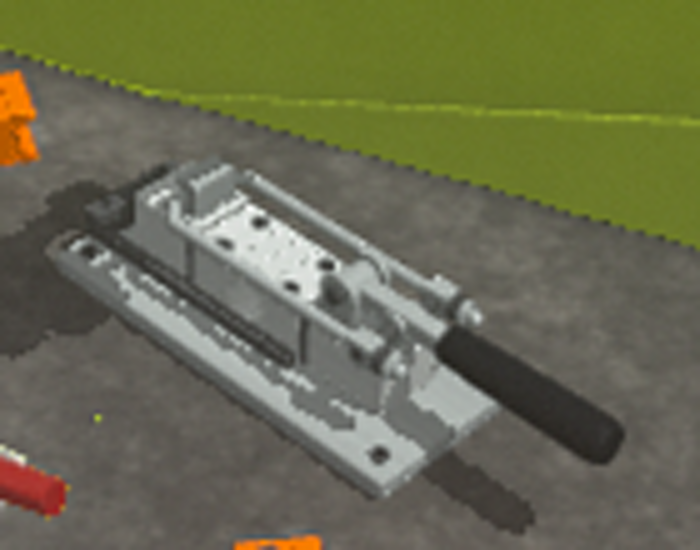

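View pics/w17.png

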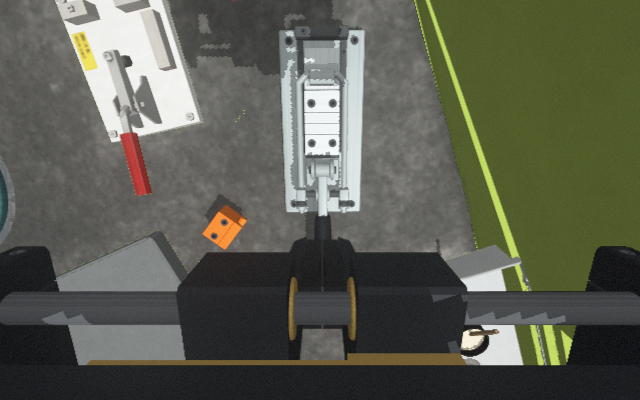

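View pics/s17f.png

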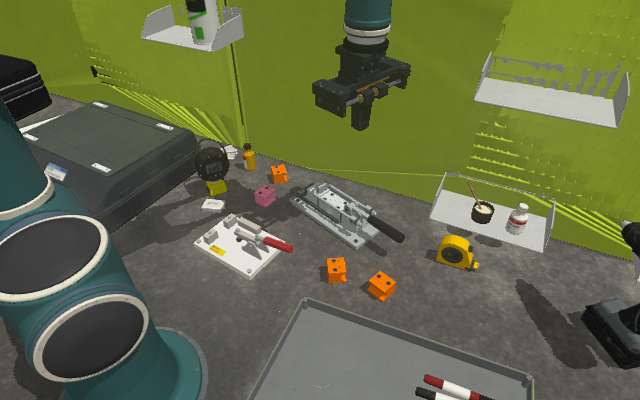

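The lever is level, with its end at (605,440) against (606,450) predicted for home. The loop is tensioned around the keeper and the bystanders are unmoved. One zoom to check the gap and jaw travel.

Run:
```python
from h import *
im=cv2.imread('pics/w17.png'); cv2.imwrite('pics/w17z.png',cv2.resize(im[20:120,275:370],None,fx=6,fy=6,interpolation=cv2.INTER_CUBIC))
```

```text
(no output)
```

View pics/w17z.png

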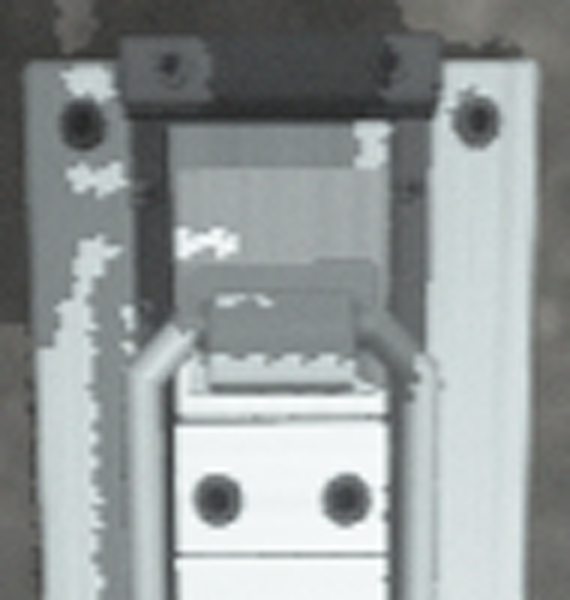

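Run:
```python
from h import *
W=cam('wrist',r.observe())
print('jaw end',w2f(onz(W,275+280/6,20+165/6,.044)),'jaw/half',w2f(onz(W,275+280/6,20+421/6,.044)))
im=cv2.imread('pics/w17.png'); cv2.imwrite('pics/w17y.png',cv2.resize(im[75:170,285:360],None,fx=6,fy=6,interpolation=cv2.INTER_CUBIC))
```

```text
jaw end [ 0.0840142  -0.00143821  0.044     ] jaw/half [ 0.04103397 -0.0013746   0.044     ]
```

View pics/w17y.png

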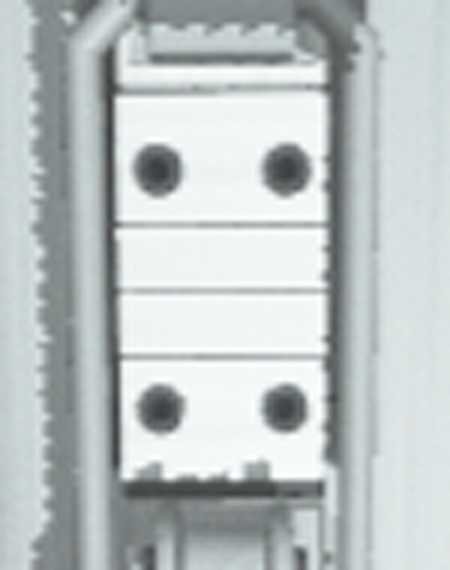

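```bash
python3 -c "
from workcell import r
print(r.observe()['time_s'],r.finish_job())"
```

```text
the job is handed in; nothing more can be done
16.9 None
```

The clamp is closed and the job is handed in at 16.9 s. I pushed the lever forward so the loop swung over and its bar dropped behind the keeper hook. I then threw the lever back past its dead point until it was hard on its stop.

**Last checks, with the gripper clear of the fixture:**
- **Lever:** it lies level by itself. Its end was within about 2 pixels of where the home position should appear.
- **Loop:** it is drawn round the keeper with its bar under the lip.
- **Halves:** there is no visible gap between them, and the jaw has travelled about 6 mm. A thin dark strip still shows between half_a and the fixed jaw. I took it for shadow because the measured lengths leave no room for a gap.
- **Bystanders:** the tester, bottle and tape measure look unmoved in the scene view, and so do the orange and pink look-alikes.

**What disagreed or went wrong:**
- **First push:** in the images the fingers end about 30 mm short of the reported TCP. My first push therefore passed over the handle and only nudged the loop upright, and I allowed for the offset after that.
- **Final press:** pressing the lever home peaked at about 30 N in the wrist reading, on the fingertips and below the 40 N limit.

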